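# Lock the seed cleaner's shoe with a tapered drift and fit its screen

### The arm

A 7-joint arm with a two-finger parallel gripper is mounted at the origin on the work surface. World frame = base frame: x ahead of the robot, y to its left, z up, the work surface at z = 0. Lengths are in mm, angles in degrees, forces in N, time in s.
With the tool pointing down it reaches from about 400 to 850 mm from the base axis. Payload 10.4 kg.
Tool frame: the origin (TCP) lies midway between the tips of the shut fingers; the grasp point (between the pads) lies behind it (ctrl.grip_point_offset is the x of the grasp point in the tool frame, in mm); x points along the fingers, z is the direction in which the jaws open and shut, and the axes are right-handed (so a half turn about x gives the same grasp; the last joint's range is limited). The gripper opens to 85 mm and grips with 20 to 120 N. Pads are 22 mm wide; open, the fingers measure 114 mm over their backs; the gripper's body (76 mm by 85 mm) begins 54 mm behind the grasp point. The pads swing forward as they close: fully open they stand 13 mm farther back than shut.
Start: joints at [75.653, 19.034, -3.707, 83.658, 1.238, 77.344, -5.071], TCP at [141.167, -608.87, 231.338] pointing down, gripper open.
Joint ranges: [-148.97, 148.97], [-28.65, 121.19], [-84.17, 76.75], [9.2, 138.47], [-72.65, 252.65], [3.7, 117.97], [-149.18, 149.18]. Speed limits (degrees/s): [127.2, 127.2, 159.86, 159.86, 180, 180, 180].

### API

Orientations are given as a 3x3 rotation matrix whose columns are the frame's x, y, z axes.
In Python, from plant import telemetry, eyes, job, ctrl gives the robot as it stands. The module is installed in compiled form; this text tells all that it offers.
- The arm moves only by the tool jog_arm, never from a script. Its argument "steps" is a list that holds one entry, the list of rows, each a list of 5 numbers: the closure in counts, from 0 (fully open) to 255 (shut), then the shift along the tool's x, y, z in mm, then the turn about the tool's x in rad. In form: [[[grip, x, y, z, twist], ...]]. A call has exactly 5 rows; each row shifts and turns the pose as measured when the row begins, along the tool's axes as they then stand; what a row does not reach is not made up. A row lasts 1/12 s, in which the tool goes at most 41.7 mm and 7.16 degrees, less where a joint would pass 70% of its speed; a pose out of reach is approached as far as the arm can. A call with a gripper value outside its range is refused whole. The fingers move at their own pace and stop on an object; the grip force is fixed at half the most. Time passes only in rows, so rows that do not move let the fingers close, or fill a call up. It gives the time, the measured TCP pose, the force and the opening at its end, in the units of the state.
- telemetry.state(): the state, without advancing time (a new reading comes with each control period).
- eyes.snapshot(name): name is "scene" or "top" or "wrist"; returns (picture, depth): 384x512x3 uint8, red, green, blue; 384x512 float32, mm along the optical axis (not along the pixel's ray), 0 where there is no reading.
- eyes.get_calibration(name): a dict with "K" (3x3 intrinsics, pixels), "pose" (4x4, takes a point from camera to world coordinates). Camera axes: x right, y up, looking along -z (the intrinsics and any distortion apply to the point x, -y, -z); pixel columns grow to the right and rows downward; lengths in mm; the calibration is good to about 2 mm. A picture is of the moment at which its call begins: read the wrist's pose just before it. get_calibration takes no time and is no camera call; for the wrist camera it gives the pose at the moment of the call.
- job.sign_off(): hands the job in, once; it reports no verdict.
The state is a dict: "clock": time; "joint_positions": joint angles; "qd": joint speeds; "effort": joint torques, N m; "eef_pos": TCP position; "orientation": TCP orientation; "ft_force": force on the tool from outside, world axes, zero at the start; "ft_torque": the same for the moment, N m; "width": opening from 0.0 (shut) to 1.0 (fully open).
Only numpy, scipy, OpenCV 4.12 (cv2) and the standard library are available. Lean on these libraries where they do the work, as an engineer would, in place of code of your own. Each camera call takes 0.05 s, during which the arm holds its last target.

### The job

Get the bench seed cleaner ready for the next seed lot. First lock its shaker shoe, which leans over to one side: take the tapered drift from the pin stand and press it straight down through the lock bracket, feeling for the hole of the shoe's tongue between the bracket plates, until the shoe is pulled into line and the drift's flange lies fully home on the bracket. Then set the wooden screen frame down flat on the shoe with both of its end holes over the two locating pins, let go, and leave the drift in place and everything else where it was.

Things in the scene. Friction and masses are not known exactly. Their poses are not given: they have to be found in the camera images.
- cleaner: Bench seed cleaner, fixed: green rails 410 mm long, on them a sliding aluminium shoe (open pan, 144 x 212 mm). Origin on the table under the middle of the locked shoe; z up; lock bracket on the -x side; y along the rails, motor at +y. The shoe moves along y only; on its upright rocker links it leans over to a stop 9 mm to one side or the other of locked (not measured) pulling with about 7 N.
- bracket_hole (a point): Centre of the 20 mm hole in the lock bracket's top face, 106 mm up, at x = -112 mm, y = 0 of the cleaner; axes as the cleaner's. Two fixed 8 mm plates (50 x 72 mm, top faces 106 and 86 mm up) have this hole; the shoe's 8 mm tongue (top face 96 mm) lies between, its 20 mm hole off along the cleaner's y, either way, by as much as the shoe (9 mm), in line once locked. Free air below.
- seat (a point): Fixed to the cleaner: where the centre of the screen's underside lies when home on the locked shoe, at the cleaner's x = y = 0, 105 mm above the table (top of the shoe's rim); axes as the cleaner's. Two steel locating pins, 10 mm thick, 25 mm tall with pointed tops, stand on the rim at y = +87 and -87 mm, x = 0 from here once the shoe is locked.
- drift: Tapered steel drift, 0.3 kg. Origin on its axis at the flange's underside, z up. Above: flange 30 mm across, 6 mm thick; round head 24 mm across up to 52 mm (hold it here). Below: 30 mm of 18 mm shank, 45 mm of taper down to 8 mm, a 6 mm nose 8 mm thick; tip at -81 mm. Hangs by its flange in the stand. Home = flange on the bracket; pressing it home takes 5 to 20 N, more than its weight.
- stand: Wooden pin stand, fixed, 200 x 80 mm, origin at the centre of its underside, long way along its y. Its top board, 105 mm above the table, has three 21 mm holes at y = -60, 0, +60 mm, in which the drift, the plain pin and the probe hang by their flanges, in any order.
- screen: Wooden frame 130 x 150 x 26 mm over a steel sieve sheet, 0.4 kg, lying flat. Origin: centre of the underside; z up; y the long way. At each end a 5 mm steel ear, flush with the underside (206 mm over both), has a 14 mm hole at y = +87, -87 mm, x = 0. Lift it by the middle bar: 16 mm thick along y, 98 mm long along x, top 40 mm up, sheet top at 5 mm. Half a turn makes no difference.
- plain_pin: Bystander in the stand: a steel pin with a low mushroom head (36 mm across, top 28 mm above the flange's underside) and an 18 mm shaft that does not taper. Origin at the underside of the flange.
- probe: Bystander in the stand: a thin 10 mm shaft with a flange and a black ball, 26 mm, on top (to 43 mm). Origin at the underside of the flange.
- dish: Bystander: shallow glass dish, 86 mm across, 40 mm tall, origin under its centre.
- jar: Bystander: amber glass jar with a metal cap, 60 mm across, 85 mm tall, origin under its centre.
- tin: Bystander: round aluminium tin, 64 mm across, 45 mm tall, origin under its centre.
- lens: Bystander: hand lens, 72 mm across with an 85 mm handle, lying on the table, origin under the middle of the glass.
Things that resemble listed ones, but are neither listed nor needed, are in the scene too. There is more than one size of the screen; the one meant has the size given above.

How it is judged (in metres and radians):
On the way:
1. the drift is fully home through the bracket and the tongue, before the screen is on the cleaner (z of drift in the frame of bracket_hole between -0.003 and 0.003 m and horizontal distance between drift and bracket_hole below 0.004 m and angle between drift's own z axis and vertical below 0.08 rad and horizontal distance between screen and seat above 0.1 m), for 0.2 s.
At the end, for the whole second after the job is handed in: Drift upright (4.5 degrees) in the bracket, flange home on the top plate (3 mm in height, 4 mm sideways); screen flat (2 degrees) on the shoe over both pins, its underside centre within 6 mm of the seat sideways and 3 mm in height, square to the cleaner within 3.5 degrees; both at rest (z of drift in the frame of bracket_hole between -0.003 and 0.003 m and horizontal distance between drift and bracket_hole below 0.004 m and angle between drift's own z axis and vertical below 0.08 rad and z of screen in the frame of seat between -0.003 and 0.003 m and horizontal distance between screen and seat below 0.006 m and angle between screen's own z axis and vertical below 0.04 rad and angle between the y axis of screen and the y axis of seat, either way round below 0.06 rad and linear speed of each of screen, drift below 0.02 m/s); the robot touches nothing.
It fails at once if a bystander is pushed or lifted more than 40 mm from its place (distance of any of plain_pin, probe, dish, jar, tin, lens from where it was at the start of the episode above 0.04 m).
It also fails if it takes over 64 s, if anything falls off the work surface, if the arm or the gripper's body presses on something with over 40 N, if the wrist force passes 120 N, or if a joint passes its speed limit or range.

## Working session

There is one attempt and no reset: what is moved stays moved. The work goes in short steps, Python scripts to look and compute and a tool call to move; the robot and the scene stay as the last step left them, time stands still between calls to the robot, and variables do not carry over. Pictures are saved under pics/ and viewed, and the job is handed in when it is done.

Besides the shell and the picture viewer there is one more tool, called after ">>>" as name(argument=value, ...), one argument or row to a line, values as JSON. jog_arm: Moves the arm, as the interface text tells. Its arguments: {"type":"object","properties":{"steps":{"type":"array","items":{"type":"array","items":{"type":"array","items":{"type":"number"}}}}},"required":["steps"]}

```bash
mkdir -p pics
cat > h.py <<'E'
import numpy as np, cv2
from plant import telemetry, eyes, job, ctrl
def snap(n,f):
    c=eyes.get_calibration(n); p,d=eyes.snapshot(n)
    cv2.imwrite(f'pics/{f}.png',p[:,:,::-1]); np.savez(f'pics/{f}.npz',p=p,d=d,K=c['K'],T=c['pose'])
    return p,d,c
def load(f):
    z=np.load(f'pics/{f}.npz'); return z['p'],z['d'],z['K'],z['T']
def px(f,u,v,z=None):
    "world point by depth, or by ray with plane height z"
    p,d,K,T=load(f)
    r=np.linalg.inv(K)@[u,v,1.]; r=np.array([r[0],-r[1],-1.])
    if z is None: s=d[int(round(v)),int(round(u))]; return T[:3,:3]@(r*s)+T[:3,3]
    w=T[:3,:3]@r; s=(z-T[2,3])/w[2]; return T[:3,3]+s*w
def cloud(f):
    p,d,K,T=load(f); v,u=np.mgrid[0:d.shape[0],0:d.shape[1]]
    x=(u-K[0,2])/K[0,0]*d; y=(v-K[1,2])/K[1,1]*d
    P=np.stack([x,-y,-d],-1); return P@T[:3,:3].T+T[:3,3]
def proj(f,P):
    p,d,K,T=load(f); q=np.linalg.inv(T)@np.append(P,1); q=K@[q[0],-q[1],-q[2]]; return q[:2]/q[2]
def big(f,u0,v0,u1,v1,k):
    i=cv2.imread(f'pics/{f}.png')[v0:v1,u0:u1]; cv2.imwrite(f'pics/{f}_{u0}_{v0}_x{k}.png',cv2.resize(i,None,fx=k,fy=k,interpolation=cv2.INTER_CUBIC))
E
python3 - <<'E'
from h import *
for n in ['scene','top','wrist']:
    p,d,c=snap(n,n+'0'); print(n,c)
print(telemetry.state(), ctrl.grip_point_offset,[x for x in dir(ctrl) if x[0]!='_'])
E
```

```text
scene {'K': array([[477.81865951,   0.        , 258.74914877],
       [  0.        , 477.81865951, 192.8305542 ],
       [  0.        ,   0.        ,   1.        ]]), 'pose': array([[-2.86036547e-01, -7.46994949e-01,  6.00151348e-01,
         1.19321575e+03],
       [ 9.58212278e-01, -2.20688405e-01,  1.82005102e-01,
         1.24559714e+02],
       [-3.51044802e-03,  6.27132502e-01,  7.78904681e-01,
         1.04883692e+03],
       [ 0.00000000e+00,  0.00000000e+00,  0.00000000e+00,
         1.00000000e+00]])}
top {'K': array([[372.12078712,   0.        , 259.55096602],
       [  0.        , 372.12078712, 193.56013877],
       [  0.        ,   0.        ,   1.        ]]), 'pose': array([[-4.24214701e-03,  9.90710804e-01, -1.35919490e-01,
         3.16005382e+02],
       [-9.99986146e-01, -3.77915179e-03,  3.66424076e-03,
        -7.59273906e+01],
       [ 3.11654252e-03,  1.35933151e-01,  9.90713110e-01,
         1.21422530e+03],
       [ 0.00000000e+00,  0.00000000e+00,  0.00000000e+00,
         1.00000000e+00]])}
wrist {'K': array([[302.27170659,   0.        , 253.71167493],
     
[... 613 characters left out ...]
08, -0.14326312,  0.04064385, -0.07238413, -0.00034966,
       -0.05898963,  0.08126629]), 'effort': array([ 4.72658794e-04, -6.25828958e+01,  4.86835185e-02, -3.91849494e+01,
        1.61590206e-02,  7.49672356e-03,  2.35122292e-05]), 'eef_pos': array([ 141.08132415, -608.57323893,  230.70703697]), 'orientation': array([[-3.02833464e-04,  9.74166080e-01,  2.25832587e-01],
       [ 1.04408734e-03,  2.25832783e-01, -9.74165522e-01],
       [-9.99999409e-01, -5.92209751e-05, -1.08550419e-03]]), 'ft_force': array([-0.82326811,  0.61431669, -0.43241757]), 'ft_torque': array([-0.00730364, -0.00448135, -0.03533989]), 'width': 1.0013104581755807} -18.700000000000003 ['IKError', 'grip_point_offset']
```

View pics/top0.png

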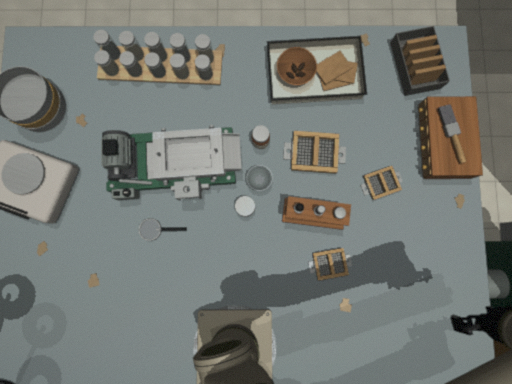

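View pics/scene0.png

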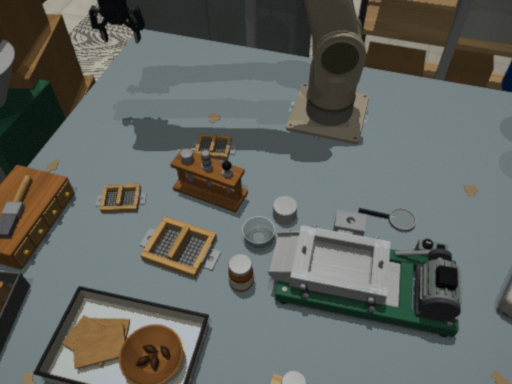

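View pics/wrist0.png

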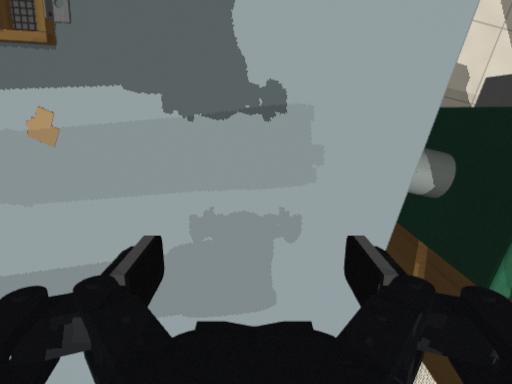

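Run:
```python
from h import *
big('top0',90,110,250,210,5); big('top0',270,120,410,280,4);big('scene0',130,130,270,280,4);big('scene0',260,195,470,335,3)
```

```text
(no output)
```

View pics/top0_90_110_x5.png

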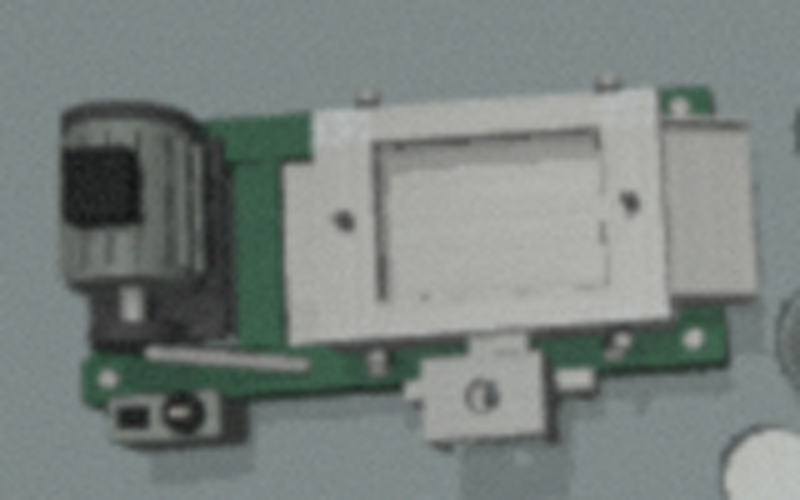

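View pics/top0_270_120_x4.png

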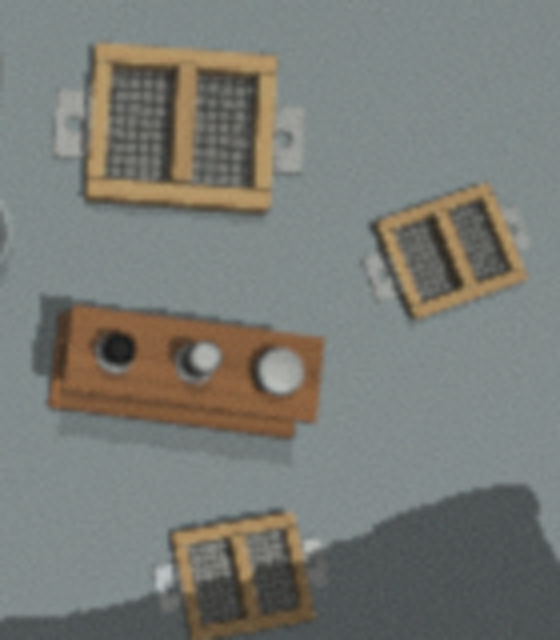

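View pics/scene0_130_130_x4.png

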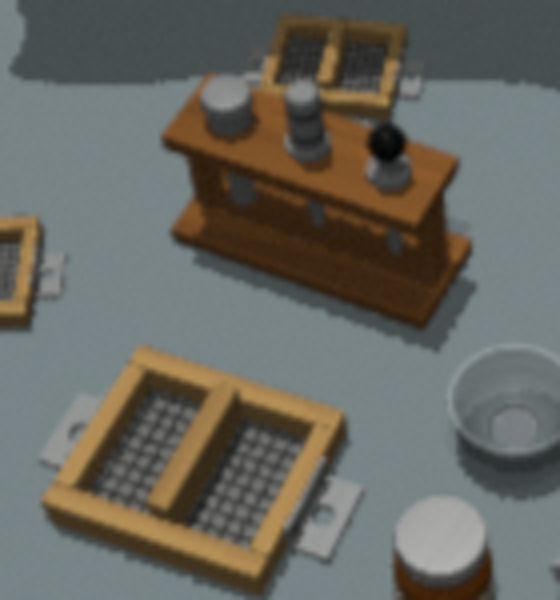

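View pics/scene0_260_195_x3.png

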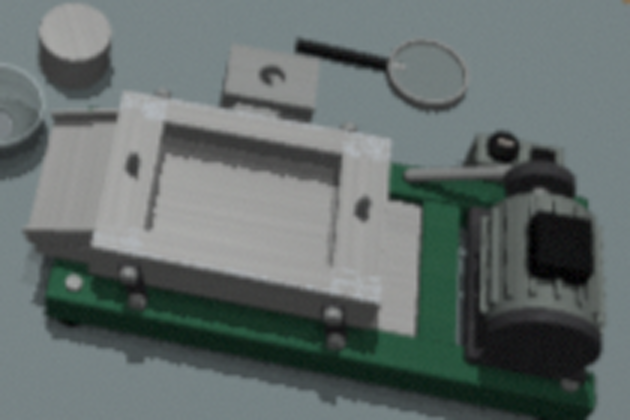

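Run:
```python
from h import *
def c(u,v,k,u0,v0): return (u+.5)/k-.5+u0,(v+.5)/k-.5+v0
b=px('top0',*c(482,396,5,90,110),106)
# pin tips at z130
p1=px('top0',*c(344,219,5,90,110),125);p2=px('top0',*c(629,202,5,90,110),125)
print('top br',b,'pins',p1,p2,np.linalg.norm(p1-p2),'mid',(p1+p2)/2)
bs=px('scene0',*c(272,75,3,260,195),106)
s1=px('scene0',*c(364,208,3,260,195),120);s2=px('scene0',*c(133,165,3,260,195),120)
print('scene br',bs,'pins',s1,s2,np.linalg.norm(s1-s2))
a=(p1-p2)[:2];a/=np.linalg.norm(a);print('yaw of y axis',np.degrees(np.arctan2(-a[0],a[1])))
xa=np.array([a[1],-a[0]]); o=b[:2]+112*xa; print('origin',o,'mid rel',((p1+p2)[:2]/2-o)@xa,((p1+p2)[:2]/2-o)@a)
# drift
print('drift top',px('top0',*c(207,356,4,270,120),157),px('scene0',*c(303,93,4,130,130),157))
print('drift hole scene flange',px('scene0',*c(307,148,4,130,130),108))
print('probe',px('top0',*c(118,348,4,270,120),140),'pp',px('top0',*c(281,369,4,270,120),130), px('scene0',*c(228,95,4,130,130),133),px('scene0',*c(386,140,4,130,130),135))
# stand corners z105
print('stand',[px('top0',*c(u,v,4,270,120),105) for u,v in((72,306),(324,338),(316,421),(62,385))])
# screen
h=[px('top0',*c(u,v,4,270,120),5) for u,v in((73,124),(285,140))];print('scr holes',h,np.linalg.norm(h[0]-h[1]),(h[0]+h[1])/2)
h=[px('scene0',*c(u,v,4,130,130),5) for u,v in((76,432),(323,516))];print('scr holes',h,np.linalg.norm(h[0]-h[1]),(h[0]+h[1])/2)
print('bar ends',[px('top0',*c(u,v,4,270,120),40) for u,v in((187,62),(181,183))])
```

```text
top br [483.35068157 141.26064747 106.        ] pins [588.05515086 222.6086586  125.        ] [597.91966972  52.00748889 125.        ] 170.8861253555556 mid [592.98741029 137.30807375 125.        ]
scene br [483.86339979 140.81927514 106.        ] pins [595.33891529 226.70290704 120.        ] [607.53714606  53.84032273 120.        ] 173.29244036111209
yaw of y axis 3.309277823007654
origin [595.16391959 147.72592433] mid rel -2.7742575035759836 -10.274838139049914
drift top [ 416.98926664 -256.05907625  157.        ] [ 418.56771139 -253.13811483  157.        ]
drift hole scene flange [ 422.25528551 -253.65763556  108.        ]
probe [ 424.69073869 -194.5351895   140.        ] pp [ 409.81944948 -314.51051465  130.        ] [ 413.42206958 -310.12897801  133.        ] [ 423.45571497 -196.36813201  135.        ]
stand [array([ 460.07822738, -164.40505369,  105.        ]), array([ 435.15725466, -353.05999494,  105.        ]), array([ 373.08720974, -344.77108362,  105.        ]), array([ 400.66287639, -156.07920756,  105.        ])]
scr holes [array([ 626.01071462, -175.43299374,    5.        ]), array([ 611.74211251, -351.77221085,    5.        ])] 176.91555188373624 [ 618.87641357 -263.60260229    5.        ]
scr holes [array([ 614.22823473, -352.09961428,    5.        ]), array([ 627.99213389, -175.50233828,    5.        ])] 177.13283944063468 [ 621.11018431 -263.80097628    5.        ]
bar ends [array([ 668.48910313, -266.14993903,   40.        ]), array([ 568.02889877, -258.80440797,   40.        ])]
```

```bash
cat >> h.py <<'E'
def plan(t,jaw=None,n=5,mx=38):
    "rows to reach TCP t with jaw direction angle (deg, mod 180)"
    s=telemetry.state(); p=s['eef_pos'].copy(); R=s['orientation'].copy()
    a=np.degrees(np.arctan2(R[1,2],R[0,2])); da=0 if jaw is None else (jaw-a+90)%180-90
    print('t%.2f'%s['clock'],'tcp',p.round(1),'jaw %.2f'%a,'F',s['ft_force'].round(1),'w %.3f'%s['width'],'left',(np.array(t)-p).round(1),'da %.1f'%da)
    for i in range(n):
        d=np.array(t)-p; k=max(1,np.linalg.norm(d)/mx); d=d/k
        tw=np.clip(da,-6.8,6.8); l=R.T@d
        print('[g, %.1f, %.1f, %.1f, %.4f]'%(*l,np.radians(-tw)))
        p=p+d; da-=tw; c,q=np.cos(np.radians(tw)),np.sin(np.radians(tw)); R=np.array([[c,-q,0],[q,c,0],[0,0,1]])@R
E
python3 -c "
from h import *
plan((420,-255,260),-7,12)"
```

```text
t0.15 tcp [ 141.1 -608.6  230.7] jaw -76.95 F [-0.8  0.6 -0.4] w 1.001 left [278.9 353.6  29.3] da 69.9
[g, -2.4, 29.6, -23.7, -0.1187]
[g, -2.4, 32.2, -20.0, -0.1187]
[g, -2.5, 34.3, -16.1, -0.1187]
[g, -2.5, 36.0, -11.9, -0.1187]
[g, -2.5, 37.2, -7.5, -0.1187]
[g, -2.5, 37.8, -3.1, -0.1187]
[g, -2.5, 37.9, 1.4, -0.1187]
[g, -2.5, 37.5, 5.9, -0.1187]
[g, -2.5, 36.5, 10.3, -0.1187]
[g, -2.5, 35.0, 14.5, -0.1187]
[g, -2.5, 33.1, 18.6, -0.0340]
[g, -2.2, 28.4, 17.2, -0.0000]
```

>>> jog_arm(
  steps=[
    [[0, -2.4, 29.6, -23.7, -0.119], [0, -2.4, 32.2, -20, -0.119], [0, -2.5, 34.3, -16, -0.119], [0, -2.5, 36, -12, -0.119], [0, -2.5, 37, -7.5, -0.119]],
  ],
)

```text
clock: 0.57
eef_pos: [253.2, -459.1, 239.1]
orientation: [[-0.007, 0.676, 0.737], [0.004, 0.737, -0.676], [-1.0, -0.002, -0.007]]
ft_force: [1.0, -0.9, 0.3]
width: 0.995
```

```bash
python3 -c "
from h import *
plan((420,-255,260),-7,12)"
```

```text
t0.57 tcp [ 253.2 -459.1  239.1] jaw -42.51 F [ 1.  -0.9  0.3] w 0.995 left [166.8 204.1  20.9] da 35.5
[g, -3.0, 37.8, -2.2, -0.1187]
[g, -3.1, 37.8, 2.3, -0.1187]
[g, -3.1, 37.3, 6.8, -0.1187]
[g, -3.1, 36.2, 11.1, -0.1187]
[g, -3.2, 34.6, 15.4, -0.1187]
[g, -3.2, 32.5, 19.3, -0.0263]
[g, -3.1, 30.7, 19.3, -0.0000]
[g, 0.0, 0.0, 0.0, -0.0000]
[g, 0.0, 0.0, 0.0, -0.0000]
[g, 0.0, 0.0, 0.0, -0.0000]
[g, 0.0, 0.0, 0.0, -0.0000]
[g, 0.0, 0.0, 0.0, -0.0000]
```

>>> jog_arm(
  steps=[
    [[0, -3, 37.8, -2.2, -0.119], [0, -3, 37.8, 2.3, -0.119], [0, -3, 37.3, 6.8, -0.119], [0, -3, 36, 11, -0.119], [0, -3, 34.6, 15.4, -0.119]],
  ],
)

```text
clock: 0.98
eef_pos: [374.2, -302.3, 253.8]
orientation: [[-0.008, 0.117, 0.993], [0.003, 0.993, -0.117], [-1.0, 0.002, -0.009]]
ft_force: [1.8, -0.6, -0.1]
width: 1.0
```

```bash
python3 -c "
from h import *
plan((420,-255,260),-7,5)
snap('wrist','w1')"
```

```text
t0.98 tcp [ 374.2 -302.3  253.8] jaw -6.72 F [ 1.8 -0.6 -0.1] w 1.000 left [45.8 47.3  6.2] da -0.3
[g, -3.7, 30.1, 22.9, 0.0048]
[g, -2.8, 22.4, 16.9, -0.0000]
[g, 0.0, 0.0, 0.0, -0.0000]
[g, 0.0, 0.0, 0.0, -0.0000]
[g, 0.0, 0.0, 0.0, -0.0000]
```

View pics/w1.png

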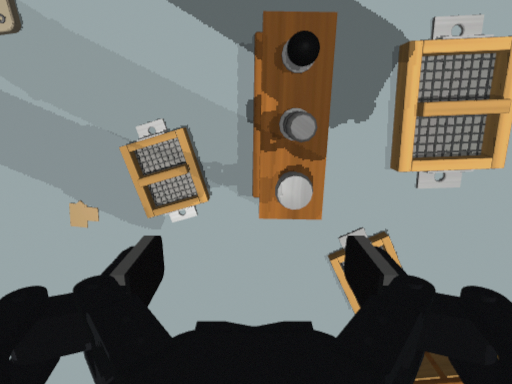

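Run:
```python
from h import *
big('w1',250,20,350,220,4)
P=cloud('w1')
for lo,hi in((150,160),(125,136),(138,150)):
    m=(P[...,2]>lo)&(P[...,2]<hi); m[:, :250]=0; m[:,350:]=0; m[225:]=0
    n,l,s,c=cv2.connectedComponentsWithStats(m.astype('uint8'))
    for i in range(1,n):
        if s[i,4]>60: q=P[l==i]; print(lo,s[i],c[i],q.mean(0),np.median(q[:,2]), (q[:,:2].max(0)+q[:,:2].min(0))/2)
print(px('w1',302,125,157),px('w1',295,191,133))
```

```text
150 [287 111  30  31 720] [301.47916667 125.93888889] [ 414.96848867 -253.1215779   156.06628999] 156.5017470308862 [ 415.49716302 -253.43943245]
125 [ 275  173   38   36 1048] [293.67938931 190.45610687] [ 406.98967857 -311.3199883   131.07846014] 131.38644859480345 [ 407.24992896 -312.25568032]
138 [287  30  33  35 864] [303.27199074  46.95717593] [ 422.56229626 -194.95574416  144.07668772] 144.37050137742898 [ 423.34467018 -194.09596658]
[ 415.30394584 -252.35972274  157.        ] [ 407.96047929 -311.37179049  133.        ]
```

View pics/w1_250_20_x4.png

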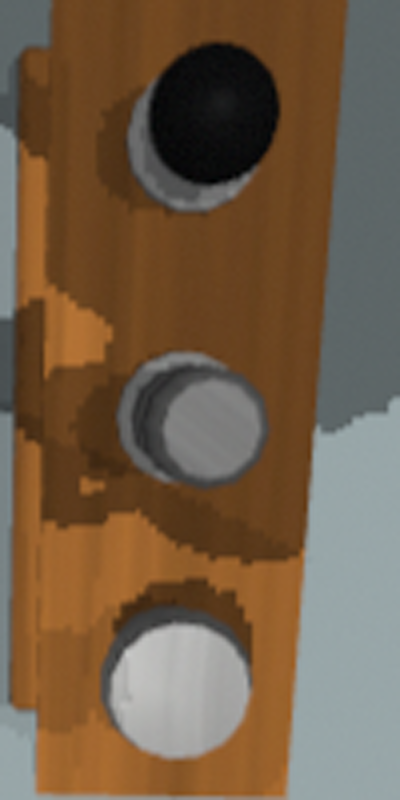

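```bash
python3 -c "
from h import *
plan((415.5,-253,185),-7,5,30)"
```

```text
t1.03 tcp [ 379.8 -295.2  254.7] jaw -5.64 F [5.  7.2 1.4] w 1.002 left [ 35.7  42.2 -69.7] da -1.4
[g, 23.5, 15.3, 10.7, 0.0237]
[g, 23.5, 15.5, 10.4, -0.0000]
[g, 22.7, 15.0, 10.0, -0.0000]
[g, 0.0, 0.0, 0.0, -0.0000]
[g, 0.0, 0.0, 0.0, -0.0000]
```

>>> jog_arm(
  steps=[
    [[0, 5, 22, 16, 0.024], [0, 10, 19, 15, 0], [0, 20, 2, 1, 0], [0, 20, 0, 0, 0], [0, 0, 0, 0, 0]],
  ],
)

```text
clock: 1.45
eef_pos: [420.6, -249.7, 199.4]
orientation: [[-0.002, 0.114, 0.993], [0.002, 0.993, -0.114], [-1.0, 0.002, -0.002]]
ft_force: [-1.2, -0.2, 0.2]
width: 0.999
```

```bash
python3 -c "
from h import *
plan((415.5,-253,185),-7,5,30)
snap('wrist','w2')
P=cloud('w2'); m=(P[...,2]>150)&(P[...,2]<160); m[240:]=0
n,l,s,c=cv2.connectedComponentsWithStats(m.astype('uint8'))
for i in range(1,n):
   if s[i,4]>60: q=P[l==i]; print(s[i],c[i],q.mean(0),(q[:,:2].max(0)+q[:,:2].min(0))/2)
"
```

```text
t1.45 tcp [ 420.6 -249.7  199.4] jaw -6.55 F [-1.2 -0.2  0.2] w 0.999 left [ -5.1  -3.3 -14.4] da -0.4
[g, 14.4, -3.8, -4.7, 0.0078]
[g, 0.0, 0.0, 0.0, -0.0000]
[g, 0.0, 0.0, 0.0, -0.0000]
[g, 0.0, 0.0, 0.0, -0.0000]
[g, 0.0, 0.0, 0.0, -0.0000]
[232 201  36  35 964] [249.343361   218.29771784] [ 415.74427994 -251.82060953  155.96134307] [ 415.51665329 -253.09144321]
```

View pics/w2.png

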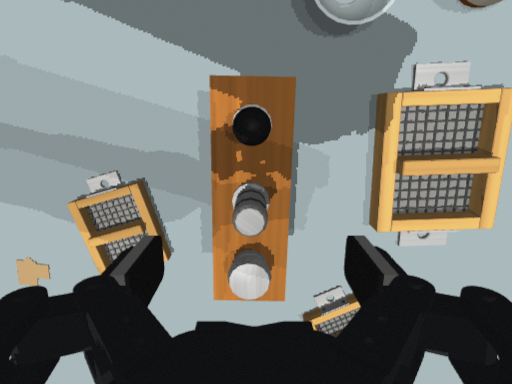

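>>> jog_arm(
  steps=[
    [[0, 12, -3.3, -5, 0.008], [0, 20, 0, 0, 0], [0, 25, 0, 0, 0], [0, 15, 0, 0, 0], [0, 5, 0, 0, 0]],
  ],
)

```text
clock: 1.92
eef_pos: [417.3, -257.8, 129.0]
orientation: [[0.006, 0.129, 0.992], [-0.004, 0.992, -0.129], [-1.0, -0.004, 0.007]]
ft_force: [0.1, -0.0, 0.9]
width: 1.004
```

```bash
python3 -c "
from h import *
plan((415.6,-252.5,117),-7,5,30)"
```

```text
t1.92 tcp [ 417.3 -257.8  129. ] jaw -7.40 F [ 0.1 -0.   0.9] w 1.004 left [ -1.7   5.3 -12. ] da 0.4
[g, 11.9, 5.1, -2.5, -0.0069]
[g, 0.0, 0.0, 0.0, -0.0000]
[g, 0.0, 0.0, 0.0, -0.0000]
[g, 0.0, 0.0, 0.0, -0.0000]
[g, 0.0, 0.0, 0.0, -0.0000]
```

>>> jog_arm(
  steps=[
    [[0, 6, 5, -2.5, 0], [0, 5, 0, 0, 0], [0, 2, 0, 0, 0], [0, 0, 0, 0, 0], [0, 0, 0, 0, 0]],
  ],
)

```text
clock: 2.33
eef_pos: [416.2, -254.2, 118.5]
orientation: [[0.008, 0.132, 0.991], [-0.007, 0.991, -0.132], [-1.0, -0.005, 0.009]]
ft_force: [-0.6, -0.1, 0.3]
width: 1.002
```

```bash
python3 -c "
from h import *
plan((415.6,-252.5,117),-7,2,30)"
```

```text
t2.33 tcp [ 416.2 -254.2  118.5] jaw -7.56 F [-0.6 -0.1  0.3] w 1.002 left [-0.6  1.7 -1.5] da 0.6
[g, 1.4, 1.6, -0.8, -0.0098]
[g, 0.0, 0.0, 0.0, -0.0000]
```

>>> jog_arm(
  steps=[
    [[0, 1.5, 1.6, -0.6, 0], [255, 0, 0, 0, 0], [255, 0, 0, 0, 0], [255, 0, 0, 0, 0], [255, 0, 0, 0, 0]],
  ],
)

```text
clock: 2.75
eef_pos: [416.9, -252.9, 118.7]
orientation: [[0.011, 0.132, 0.991], [-0.008, 0.991, -0.132], [-1.0, -0.007, 0.012]]
ft_force: [-0.1, 0.1, -0.3]
width: 0.458
```

>>> jog_arm(
  steps=[
    [[255, 0, 0, 0, 0], [255, 0, 0, 0, 0], [255, -5, 0, 0, 0], [255, -15, 0, 0, 0], [255, -15, 0, 0, 0]],
  ],
)

```text
clock: 3.17
eef_pos: [415.2, -251.8, 152.0]
orientation: [[0.007, 0.131, 0.991], [-0.005, 0.991, -0.131], [-1.0, -0.004, 0.008]]
ft_force: [1.1, -0.4, -2.3]
width: 0.263
```

```bash
python3 -c "
from h import *
plan((415.6,-252.5,225),-7,5,30)
snap('wrist','w3');snap('scene','s3');big('scene0',130,130,270,280,4)
big('s3',130,110,290,250,4)
"
```

```text
t3.17 tcp [ 415.2 -251.8  152. ] jaw -7.54 F [ 1.1 -0.4 -2.3] w 0.263 left [ 0.4 -0.7 73. ] da 0.5
[g, -30.0, -0.4, 0.4, -0.0094]
[g, -30.0, -0.4, 0.4, -0.0000]
[g, -13.0, -0.2, 0.2, -0.0000]
[g, 0.0, 0.0, 0.0, -0.0000]
[g, 0.0, 0.0, 0.0, -0.0000]
```

View pics/s3_130_110_x4.png

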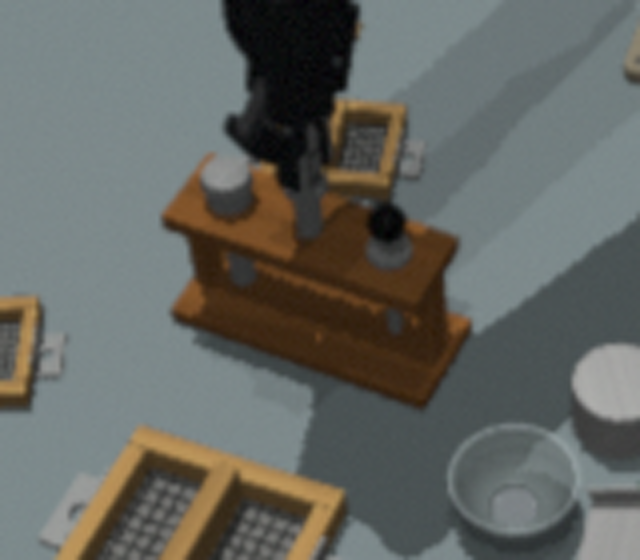

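>>> jog_arm(
  steps=[
    [[255, -25, 0, 0, 0], [255, -30, 0, 0, 0], [255, -20, 0, 0, 0], [255, 0, 0, 0, 0], [255, 0, 0, 0, 0]],
  ],
)

```text
clock: 3.68
eef_pos: [412.9, -251.0, 226.7]
orientation: [[0.004, 0.132, 0.991], [-0.004, 0.991, -0.132], [-1.0, -0.003, 0.005]]
ft_force: [-0.3, -0.3, -2.7]
width: 0.263
```

```bash
python3 -c "
from h import *
plan((484,141,235),-7,8,35)
snap('scene','s4');big('s4',130,60,290,200,4)
snap('wrist','w4')
"
```

```text
t3.68 tcp [ 412.9 -251.   226.7] jaw -7.58 F [-0.3 -0.3 -2.7] w 0.263 left [ 71.1 392.    8.3] da 0.6
[g, -0.8, 35.0, 1.6, -0.0101]
[g, -0.8, 34.9, 2.0, -0.0000]
[g, -0.8, 34.9, 2.0, -0.0000]
[g, -0.8, 34.9, 2.0, -0.0000]
[g, -0.8, 34.9, 2.0, -0.0000]
[g, -0.8, 34.9, 2.0, -0.0000]
[g, -0.8, 34.9, 2.0, -0.0000]
[g, -0.8, 34.9, 2.0, -0.0000]
```

View pics/s4_130_60_x4.png

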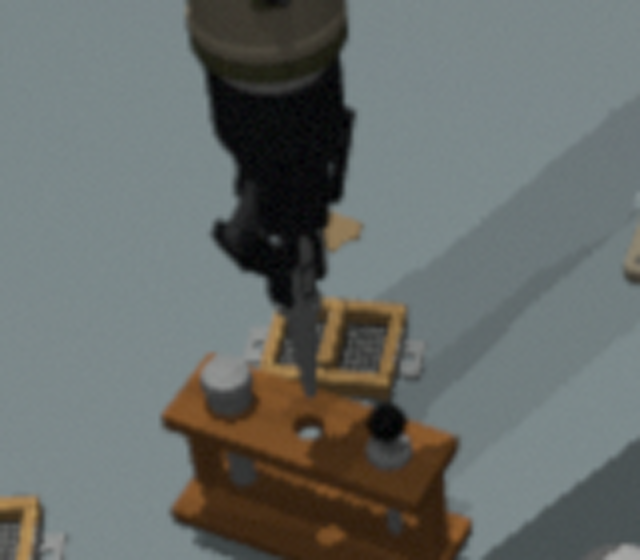

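View pics/w4.png

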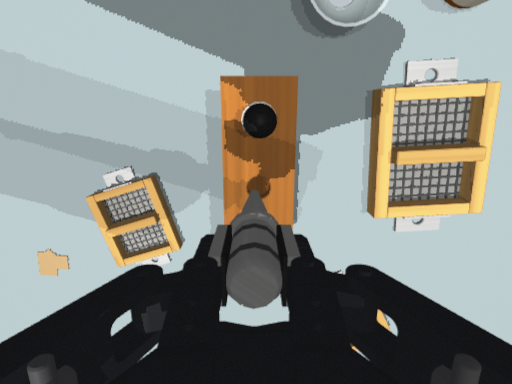

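>>> jog_arm(
  steps=[
    [[255, -1, 34, 2, 0], [255, -1, 35, 2, 0], [255, -1, 35, 2, 0], [255, -1, 35, 2, 0], [255, -1, 35, 2, 0]],
  ],
)

```text
clock: 4.2
eef_pos: [440.6, -84.8, 222.1]
orientation: [[-0.009, 0.15, 0.989], [-0.005, 0.989, -0.15], [-1.0, -0.006, -0.008]]
ft_force: [1.1, 0.6, -3.1]
width: 0.264
```

```bash
python3 -c "
from h import *
plan((482,90,235),-7,8,35)
print(px('w4',258,192,132))
"
```

```text
t4.20 tcp [440.6 -84.8 222.1] jaw -8.63 F [ 1.1  0.6 -3.1] w 0.264 left [ 41.4 174.8  12.9] da 1.6
[g, -2.7, 34.8, 2.8, -0.0285]
[g, -2.8, 34.7, 3.8, -0.0000]
[g, -2.8, 34.7, 3.8, -0.0000]
[g, -2.8, 34.7, 3.8, -0.0000]
[g, -2.8, 34.7, 3.8, -0.0000]
[g, -0.4, 5.0, 0.6, -0.0000]
[g, 0.0, 0.0, 0.0, -0.0000]
[g, 0.0, 0.0, 0.0, -0.0000]
[ 415.26582961 -250.58747868  132.        ]
```

>>> jog_arm(
  steps=[
    [[255, -3, 35, 3, -0.01], [255, -3, 35, 4, -0.01], [255, -3, 35, 4, -0.01], [255, -3, 34, 4, 0], [255, -2, 20, 3, 0]],
  ],
)

```text
clock: 4.62
eef_pos: [476.1, 80.7, 227.9]
orientation: [[-0.018, 0.118, 0.993], [-0.003, 0.993, -0.118], [-1.0, -0.005, -0.018]]
ft_force: [0.4, -0.4, -3.0]
width: 0.263
```

```bash
python3 -c "
from h import *
plan((483,141,225),-7,8,35)
snap('wrist','w5')
"
```

```text
t4.62 tcp [476.1  80.7 227.9] jaw -6.75 F [ 0.4 -0.4 -3. ] w 0.263 left [ 6.9 60.3 -2.9] da -0.2
[g, 1.5, 35.0, -0.1, 0.0043]
[g, 1.1, 25.8, -0.2, -0.0000]
[g, 0.0, 0.0, 0.0, -0.0000]
[g, 0.0, 0.0, 0.0, -0.0000]
[g, 0.0, 0.0, 0.0, -0.0000]
[g, 0.0, 0.0, 0.0, -0.0000]
[g, 0.0, 0.0, 0.0, -0.0000]
[g, 0.0, 0.0, 0.0, -0.0000]
```

View pics/w5.png

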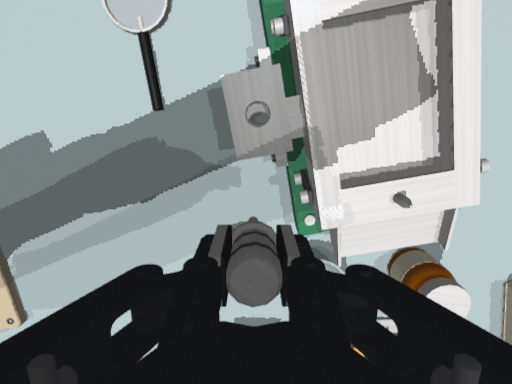

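```bash
python3 -c "
from h import *
big('w5',200,60,320,160,6)
P=cloud('w5'); m=(P[...,2]>100)&(P[...,2]<112)
sub=P[60:165,215:285]; mm=m[60:165,215:285]; print(np.median(sub[mm],0))
for q in ((235,85),(240,140),(270,90),(275,130)): print(q,px('w5',*q))
"
```

```text
[481.23369292 147.81895179 105.85674239]
(235, 85) [466.89432309 167.18612602 105.06492279]
(240, 140) [465.12594342 121.72827319 104.97055695]
(270, 90) [495.26311731 159.70417378 107.13112427]
(275, 130) [496.14847646 126.83036254 106.66586784]
```

View pics/w5_200_60_x6.png

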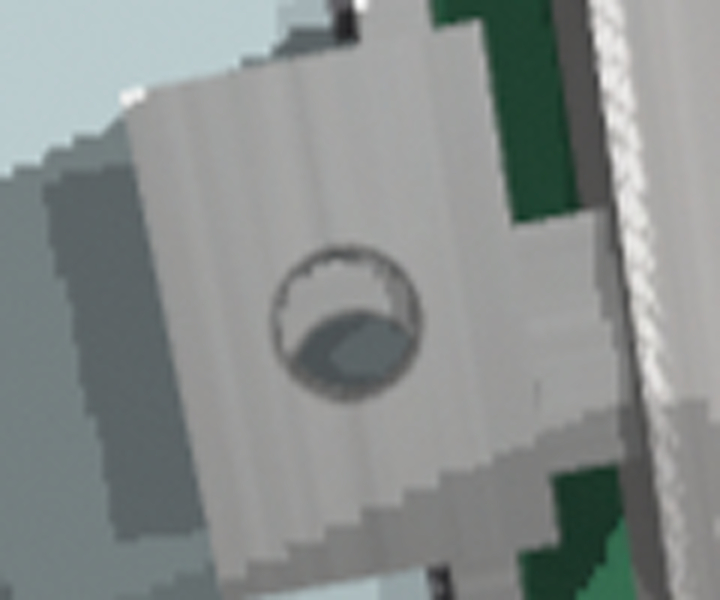

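```bash
python3 -c "
from h import *
big('w5',225,200,285,260,10)
print('hole',px('w5',257.4,113.25,106), 'tip', px('w5',254,219,133.4))
"
```

```text
hole [482.77531024 142.4023917  106.        ] tip [470.35985708  58.28977097 133.4       ]
```

View pics/w5_225_200_x10.png

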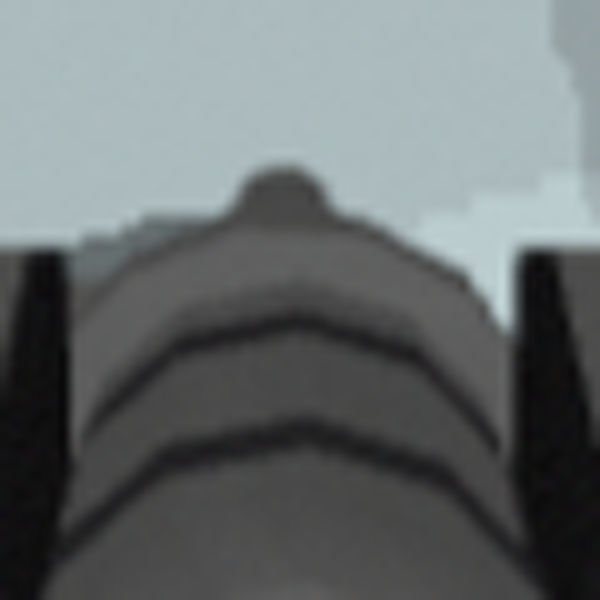

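>>> jog_arm(
  steps=[
    [[255, 0, 0, 0, 0], [255, 0, 0, 0, 0], [255, 0, 0, 0, 0], [255, 0, 0, 0, 0], [255, 0, 0, 0, 0]],
  ],
)

```text
clock: 5.08
eef_pos: [474.2, 83.8, 223.0]
orientation: [[-0.025, 0.112, 0.993], [-0.0, 0.994, -0.112], [-1.0, -0.003, -0.025]]
ft_force: [-0.0, -0.8, -2.7]
width: 0.263
```

```bash
python3 -c "
from h import *
plan((483,141,225),-7,2,35)
snap('wrist','w6');snap('scene','s6');big('s6',220,60,420,280,3)
big('w6',200,150,310,290,5)
"
```

```text
t5.08 tcp [474.2  83.8 223. ] jaw -6.43 F [-0.  -0.8 -2.7] w 0.263 left [ 8.8 57.2  2. ] da -0.6
[g, -1.3, 34.9, 1.4, 0.0100]
[g, -0.9, 22.9, 0.7, -0.0000]
```

View pics/s6_220_60_x3.png

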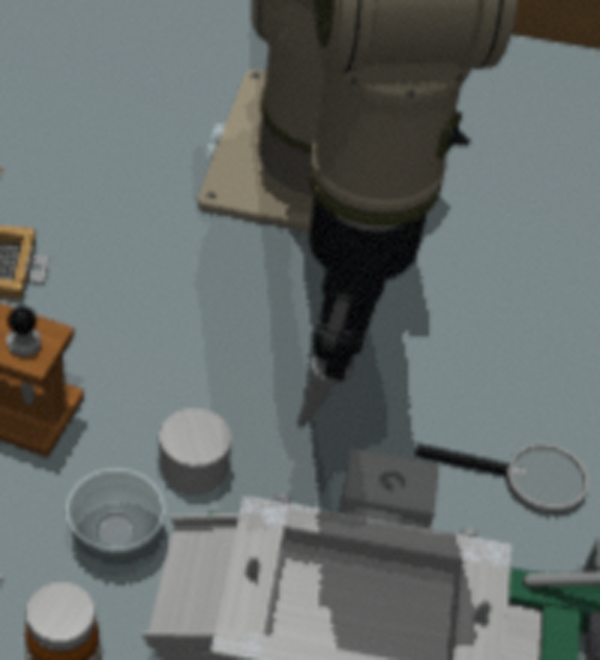

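View pics/w6_200_150_x5.png

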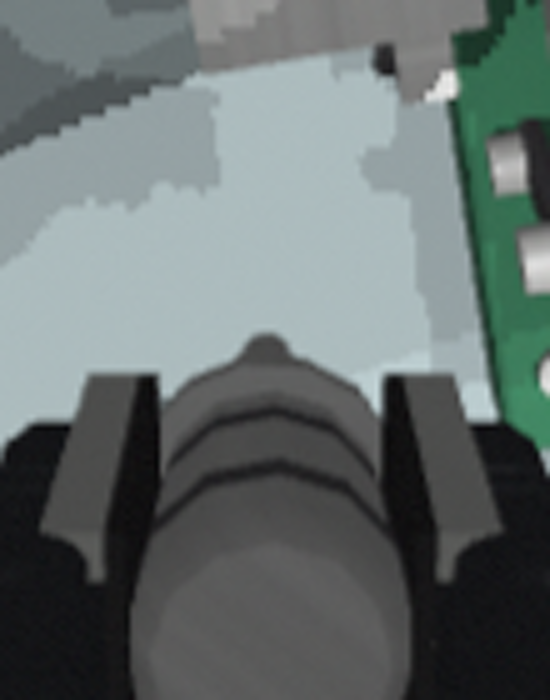

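```bash
python3 -c "
from h import *
T=np.load('pics/w6.npz')['T']; print(T[:3,3])
t=px('w6',252.8,218.6,131.5);print(t, t-np.array([474.2,83.8,223]))
def c(u,v,k,u0,v0): return (u+.5)/k-.5+u0,(v+.5)/k-.5+v0
print('scene tip',px('s6',*c(303,423,3,220,60),131.5))
P=cloud('s6')
u,v=c(305,415,3,220,60);print([px('s6',a,b).round(0) for a,b in((u,v),(u+1,v-2),(u+2,v-5))])
print(px('s6',*c(390,481,3,220,60),106))
"
```

```text
[483.55287657 150.19915098 365.36135719]
[467.10437967  63.19470785 131.5       ] [ -7.09562033 -20.60529215 -91.5       ]
scene tip [467.18662049  61.57516165 131.5       ]
[array([475.,  63., 152.]), array([475.,  64., 160.]), array([477.,  66., 175.])]
[485.30405038 139.44251151 106.        ]
```

>>> jog_arm(
  steps=[
    [[255, 0, 4, 1, 0], [255, 0, 8, 1, 0], [255, 0, 13, 1.5, 0], [255, 0, 18, 1.5, 0], [255, 0, 20, 2, 0]],
  ],
)

```text
clock: 5.6
eef_pos: [490.2, 143.1, 223.1]
orientation: [[-0.023, 0.123, 0.992], [-0.004, 0.992, -0.123], [-1.0, -0.006, -0.023]]
ft_force: [-0.5, 1.1, -2.3]
width: 0.263
```

```bash
python3 -c "
from h import *
plan((490.6,161,213),-6.5,3,35)
snap('wrist','w7')
big('w7',200,100,310,240,5)
"
```

```text
t5.60 tcp [490.2 143.1 223.1] jaw -7.07 F [-0.5  1.1 -2.3] w 0.263 left [  0.4  17.9 -10.1] da 0.6
[g, 10.1, 17.9, -1.6, -0.0100]
[g, 0.0, 0.0, 0.0, -0.0000]
[g, 0.0, 0.0, 0.0, -0.0000]
```

View pics/w7_200_100_x5.png

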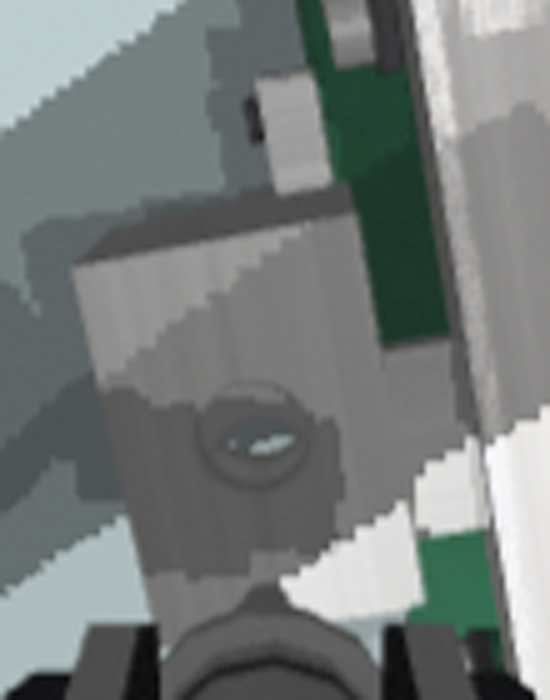

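>>> jog_arm(
  steps=[
    [[255, 3, 12, -1.5, 0], [255, 3, 4, 0, 0], [255, 2, 0, 0, 0], [255, 0, 0, 0, 0], [255, 0, 0, 0, 0]],
  ],
)

```text
clock: 6.07
eef_pos: [490.6, 167.8, 214.9]
orientation: [[-0.023, 0.115, 0.993], [0.001, 0.993, -0.115], [-1.0, -0.002, -0.023]]
ft_force: [0.1, -0.3, -1.9]
width: 0.262
```

```bash
python3 -c "
from h import *
plan((490.6,161,213),-6.5,1,35)
snap('wrist','w8');snap('scene','s8');big('s8',290,160,380,260,6)
big('w8',200,100,310,240,5)
"
```

```text
t6.07 tcp [490.6 167.8 214.9] jaw -6.60 F [ 0.1 -0.3 -1.9] w 0.262 left [-0.  -6.8 -1.9] da 0.1
[g, 1.9, -6.7, 0.8, -0.0018]
```

View pics/w8_200_100_x5.png

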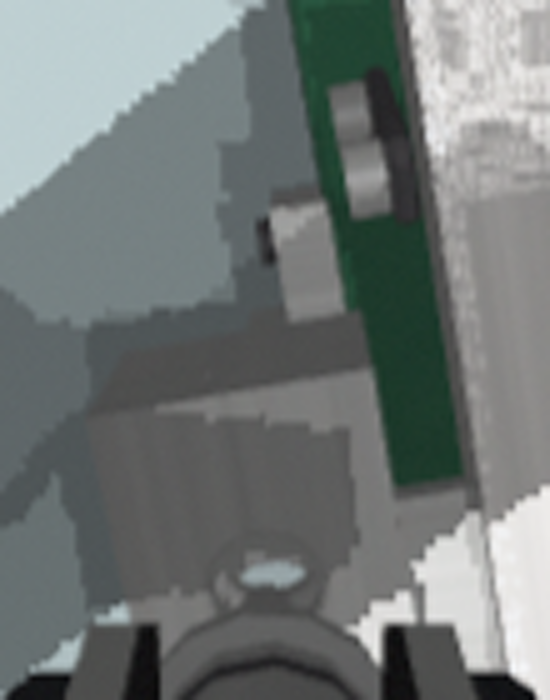

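View pics/s8_290_160_x6.png

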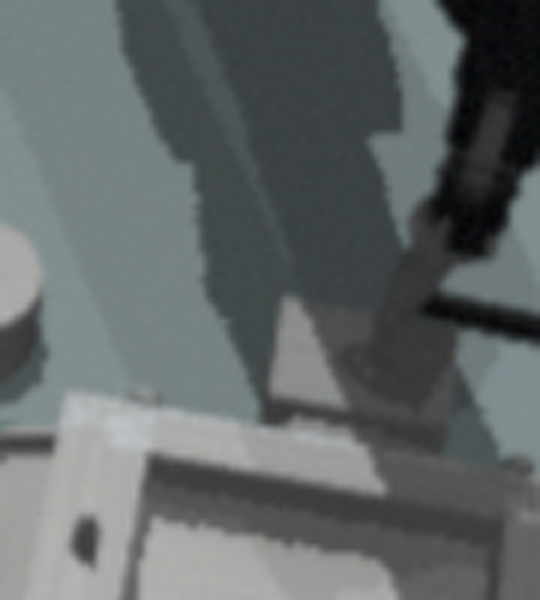

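```bash
python3 -c "
from h import *
def c(u,v,k,u0,v0): return (u+.5)/k-.5+u0,(v+.5)/k-.5+v0
print('tip',px('w8',252.8,218.6,123.4),'hole',px('w8',*c(267,572,5,200,100),106))
print('scene tip',px('s8',*c(375,358,6,290,160),123.4),'hole left edge',px('s8',*c(342,352,6,290,160),106))
"
```

```text
tip [483.70019622 147.35254007 123.4       ] hole [483.17778982 145.17187127 106.        ]
scene tip [494.56687279 144.29952525 123.4       ] hole left edge [482.25180887 131.37600059 106.        ]
```

```bash
python3 -c "
from h import *
P=cloud('s8')
for v in range(205,224):
  print(v,[tuple(P[v,u].round(0).astype(int)) for u in range(344,364,2)])
d=load('w8')[1]
print([ (v,px('w8',253,v).round(0)) for v in range(212,226)])
i=cv2.imread('pics/s8.png')[190:235,330:380]; i=cv2.convertScaleAbs(cv2.resize(i,None,fx=14,fy=14,interpolation=cv2.INTER_CUBIC),alpha=2.2); cv2.imwrite('pics/s8b.png',i)
"
```

```text
205 [(np.int64(360), np.int64(117), np.int64(0)), (np.int64(360), np.int64(123), np.int64(3)), (np.int64(358), np.int64(128), np.int64(2)), (np.int64(354), np.int64(133), np.int64(-1)), (np.int64(353), np.int64(139), np.int64(0)), (np.int64(355), np.int64(144), np.int64(4)), (np.int64(491), np.int64(145), np.int64(175)), (np.int64(493), np.int64(149), np.int64(179)), (np.int64(496), np.int64(154), np.int64(185)), (np.int64(494), np.int64(158), np.int64(184))]
206 [(np.int64(363), np.int64(118), np.int64(-1)), (np.int64(361), np.int64(123), np.int64(-1)), (np.int64(359), np.int64(129), np.int64(-2)), (np.int64(357), np.int64(134), np.int64(-1)), (np.int64(354), np.int64(139), np.int64(-3)), (np.int64(356), np.int64(144), np.int64(0)), (np.int64(493), np.int64(146), np.int64(174)), (np.int64(495), np.int64(150), np.int64(178)), (np.int64(496), np.int64(154), np.int64(181)), (np.int64(494), np.int64(158), np.int64(181))]
207 [(np.int64(367), np.int64(119), np.int64(0)), (np.int64(366), np.int64(124), np.int64(2)), (np.int64(361), np.int64(129), np.int64(-3)), (np.int64(361), np.int64(13
[... 7620 characters left out ...]
91), np.int64(151), np.int64(106)), (np.int64(489), np.int64(156), np.int64(105)), (np.int64(489), np.int64(160), np.int64(107)), (np.int64(487), np.int64(165), np.int64(106)), (np.int64(485), np.int64(169), np.int64(105))]
[(212, array([476., 110.,   0.])), (213, array([476., 109.,   1.])), (214, array([476., 107.,  -1.])), (215, array([476., 106.,  -0.])), (216, array([484., 150., 124.])), (217, array([485., 153., 134.])), (218, array([486., 156., 147.])), (219, array([486., 159., 157.])), (220, array([487., 162., 165.])), (221, array([489., 175., 202.])), (222, array([489., 175., 204.])), (223, array([489., 175., 206.])), (224, array([489., 174., 205.])), (225, array([489., 174., 204.]))]
```

View pics/s8b.png

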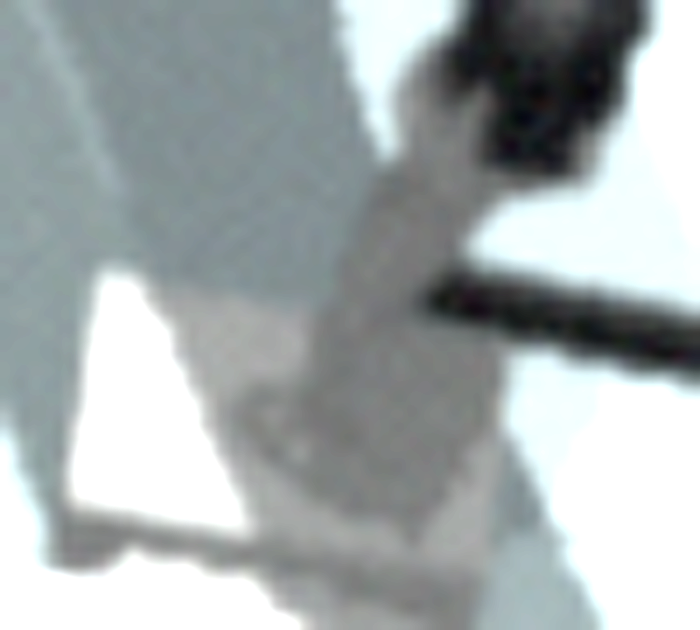

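>>> jog_arm(
  steps=[
    [[255, 1, -4.5, -0.5, 0], [255, 4, -1, 0, 0], [255, 4, 0, 0, 0], [255, 4, 0, 0, 0], [255, 2, 0, 0, 0]],
  ],
)

```text
clock: 6.58
eef_pos: [489.8, 159.0, 199.3]
orientation: [[-0.021, 0.12, 0.993], [-0.0, 0.993, -0.12], [-1.0, -0.003, -0.021]]
ft_force: [-0.2, 0.4, -3.0]
width: 0.263
```

```bash
cat >> h.py <<'E'
def tip(f):
    P=cloud(f); p,d,K,T=load(f)
    return P
E
python3 -c "
from h import *
plan((490,162,196),-6.5,1,35)
snap('scene','s9')
i=cv2.imread('pics/s9.png')[190:235,330:380]; i=cv2.convertScaleAbs(cv2.resize(i,None,fx=14,fy=14,interpolation=cv2.INTER_CUBIC),alpha=2.2); cv2.imwrite('pics/s9b.png',i)
P=cloud('s9')
for v in range(212,222): print(v,[tuple(int(q) for q in P[v,u].round(0)) for u in range(346,358,2)])
"
```

```text
t6.58 tcp [489.8 159.  199.3] jaw -6.87 F [-0.2  0.4 -3. ] w 0.263 left [ 0.2  3.  -3.3] da 0.4
[g, 3.3, 3.0, -0.1, -0.0064]
212 [(467, 127, 110), (463, 131, 107), (488, 136, 140), (495, 140, 152), (493, 145, 150), (371, 153, -4)]
213 [(468, 127, 107), (468, 132, 109), (493, 136, 143), (493, 141, 145), (493, 145, 147), (458, 151, 103)]
214 [(468, 128, 104), (469, 132, 106), (492, 137, 139), (493, 141, 141), (488, 146, 136), (463, 151, 105)]
215 [(474, 128, 108), (487, 133, 126), (489, 137, 131), (492, 142, 136), (465, 147, 102), (468, 152, 108)]
216 [(477, 129, 107), (486, 133, 121), (489, 138, 127), (486, 142, 125), (471, 147, 106), (470, 152, 107)]
217 [(479, 129, 106), (489, 134, 121), (488, 138, 122), (471, 143, 101), (474, 148, 107), (471, 153, 105)]
218 [(485, 130, 110), (487, 134, 115), (486, 139, 115), (475, 144, 102), (473, 149, 101), (475, 153, 106)]
219 [(480, 130, 99), (488, 135, 112), (477, 140, 99), (473, 145, 96), (476, 149, 102), (479, 154, 108)]
220 [(488, 131, 106), (475, 136, 90), (477, 140, 95), (475, 145, 94), (480, 150, 102), (481, 154, 106)]
221 [(492, 131, 108), (473, 136, 84), (482, 141, 97), (480, 146, 97), (483, 150, 103), (486, 155, 108)]
```

View pics/s9b.png

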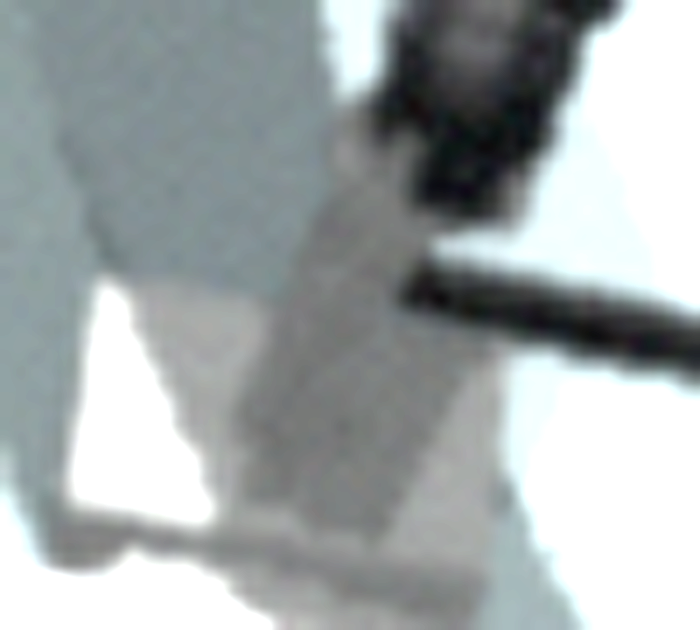

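>>> jog_arm(
  steps=[
    [[255, -1, 4.5, 0, 0], [255, 1, 0.5, 0, 0], [255, 3, 0, 0, 0], [255, 3, 0, 0, 0], [255, 1, 0, 0, 0]],
  ],
)

```text
clock: 7.05
eef_pos: [490.2, 165.1, 191.5]
orientation: [[-0.021, 0.119, 0.993], [0.0, 0.993, -0.119], [-1.0, -0.002, -0.021]]
ft_force: [-0.2, 0.0, -3.8]
width: 0.263
```

```bash
python3 -c "
from h import *
plan((490,162,190),-6.5,1,35)
snap('scene','s10')
i=cv2.imread('pics/s10.png')[190:235,330:380]; i=cv2.convertScaleAbs(cv2.resize(i,None,fx=14,fy=14,interpolation=cv2.INTER_CUBIC),alpha=2.2); cv2.imwrite('pics/s10b.png',i)
P=cloud('s10')
for v in range(212,223): print(v,[tuple(int(q) for q in P[v,u].round(0)) for u in range(346,358,2)])
"
```

```text
t7.05 tcp [490.2 165.1 191.5] jaw -6.81 F [-0.2  0.  -3.8] w 0.263 left [-0.2 -3.1 -1.5] da 0.3
[g, 1.5, -3.1, 0.2, -0.0055]
212 [(465, 127, 107), (465, 131, 109), (462, 136, 106), (483, 140, 136), (493, 144, 151), (497, 149, 157)]
213 [(469, 127, 108), (466, 132, 107), (464, 137, 106), (487, 141, 138), (495, 145, 149), (494, 149, 150)]
214 [(467, 128, 102), (469, 132, 106), (465, 137, 104), (489, 141, 136), (497, 146, 148), (496, 150, 149)]
215 [(472, 128, 105), (473, 133, 108), (473, 138, 109), (490, 142, 134), (491, 146, 137), (493, 151, 141)]
216 [(477, 129, 107), (474, 134, 105), (475, 138, 108), (494, 142, 135), (493, 147, 135), (493, 151, 137)]
217 [(479, 129, 106), (478, 134, 107), (1193, 125, 1049), (491, 143, 127), (490, 147, 128), (473, 153, 108)]
218 [(480, 130, 103), (476, 135, 101), (487, 139, 116), (489, 144, 121), (488, 148, 121), (474, 153, 105)]
219 [(481, 130, 101), (475, 135, 95), (486, 140, 111), (491, 144, 119), (480, 149, 107), (480, 154, 108)]
220 [(487, 131, 105), (475, 136, 91), (487, 140, 108), (489, 145, 113), (480, 150, 103), (482, 154, 107)]
221 [(492, 131, 108), (472, 136, 83), (488, 141, 106), (486, 145, 105), (481, 150, 100), (483, 155, 104)]
222 [(490, 132, 102), (474, 137, 81), (490, 141, 104), (480, 146, 93), (488, 150, 106), (1193, 125, 1049)]
```

View pics/s10b.png

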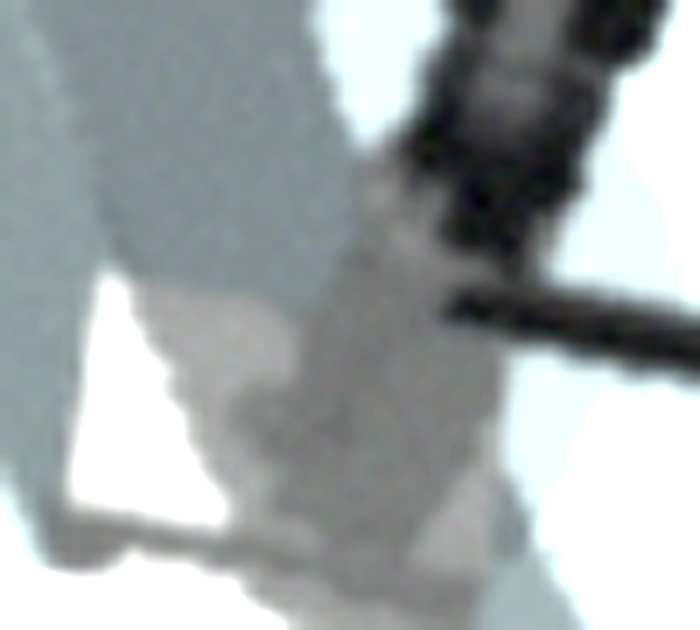

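>>> jog_arm(
  steps=[
    [[255, -0.5, -5, 0, 0], [255, -1, -6, 0, 0], [255, -1, -5, 0, 0], [255, -1, -4, 0, 0], [255, -1, 0, 0, 0]],
  ],
)

```text
clock: 7.52
eef_pos: [487.0, 146.9, 196.0]
orientation: [[-0.022, 0.116, 0.993], [0.007, 0.993, -0.116], [-1.0, 0.004, -0.022]]
ft_force: [0.2, 3.5, -5.0]
width: 0.26
```

```bash
cat >> h.py <<'E'
def sc(f):
    snap('scene',f)
    i=cv2.imread(f'pics/{f}.png')[170:235,320:385]; i=cv2.convertScaleAbs(cv2.resize(i,None,fx=9,fy=9,interpolation=cv2.INTER_CUBIC),alpha=2.2); cv2.imwrite(f'pics/{f}b.png',i)
E
python3 -c "
from h import *
plan((484,138,192),-6.5,1,35)
sc('s11');snap('wrist','w11');big('w11',200,150,310,290,5)
"
```

```text
t7.52 tcp [487.  146.9 196. ] jaw -6.65 F [ 0.2  3.5 -5. ] w 0.260 left [-3.  -8.9 -4. ] da 0.1
[g, 4.0, -9.2, -1.9, -0.0026]
```

View pics/s11b.png

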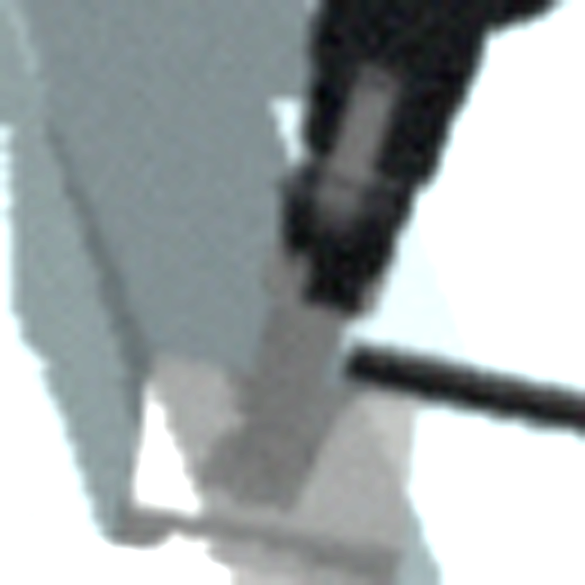

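View pics/w11_200_150_x5.png

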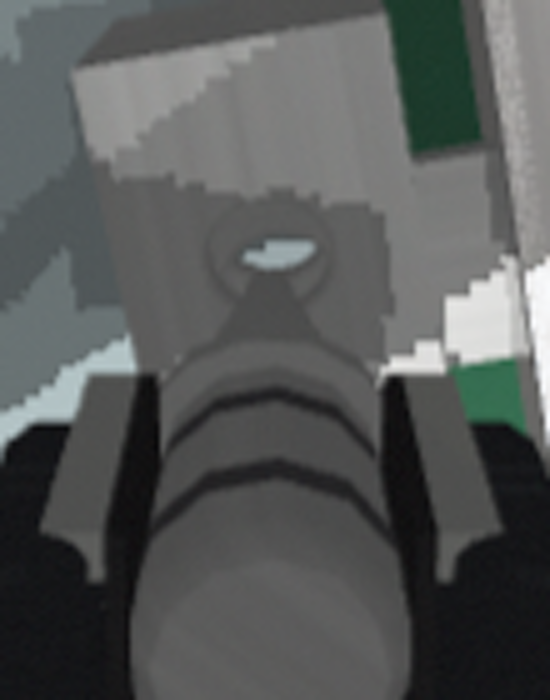

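>>> jog_arm(
  steps=[
    [[255, 0, -3, 0, 0], [255, 0, -3, 0, 0], [255, 0, -3, 0, 0], [255, 0, -2, 0, 0], [255, -1, 0, 0, 0]],
  ],
)

```text
clock: 8.03
eef_pos: [485.9, 140.0, 198.3]
orientation: [[-0.019, 0.112, 0.994], [0.012, 0.994, -0.112], [-1.0, 0.009, -0.02]]
ft_force: [1.2, 5.5, -5.5]
width: 0.259
```

```bash
python3 -c "
from h import *
plan((484,138,192),-6.5,1,35)
sc('s12');snap('wrist','w12');big('w12',200,150,310,290,5)
"
```

```text
t8.03 tcp [485.9 140.  198.3] jaw -6.43 F [ 1.2  5.5 -5.5] w 0.259 left [-1.9 -2.  -6.3] da -0.1
[g, 6.3, -2.3, -1.6, 0.0012]
```

View pics/s12b.png

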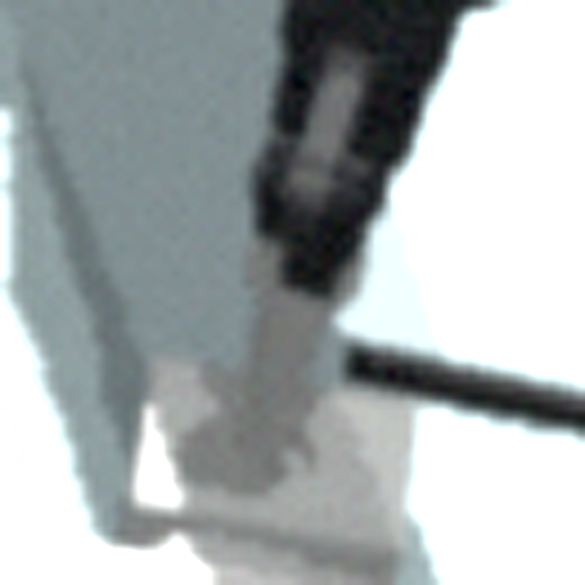

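View pics/w12_200_150_x5.png

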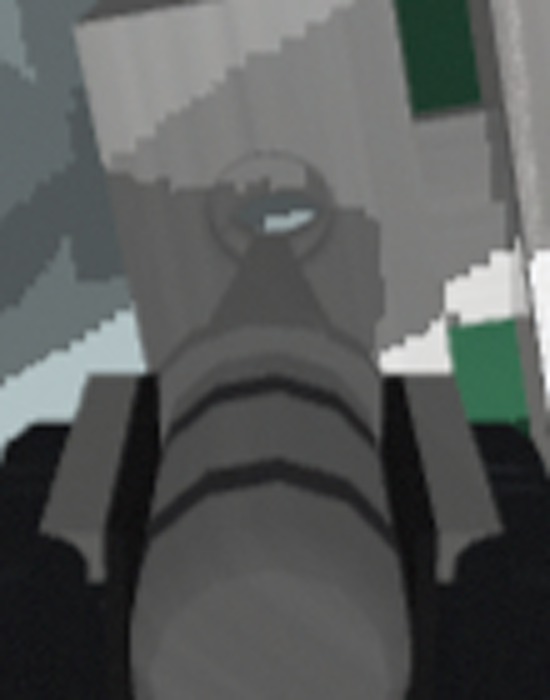

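>>> jog_arm(
  steps=[
    [[255, 1.5, -1, 0, 0], [255, 1.5, -2, 0, 0], [255, 1, -2, 0, 0], [255, 0, -2, 0, 0], [255, 0, 0, 0, 0]],
  ],
)

```text
clock: 8.55
eef_pos: [486.0, 137.2, 196.7]
orientation: [[-0.015, 0.109, 0.994], [0.017, 0.994, -0.108], [-1.0, 0.015, -0.017]]
ft_force: [0.9, 5.0, -3.9]
width: 0.265
```

```bash
python3 -c "
from h import *
plan((484,138,192),-6.5,1,35)
sc('s13');snap('wrist','w13');big('w13',200,150,310,290,5)
"
```

```text
t8.55 tcp [486.  137.2 196.7] jaw -6.22 F [ 0.9  5.  -3.9] w 0.265 left [-2.   0.8 -4.7] da -0.3
[g, 4.7, 0.5, -2.0, 0.0049]
```

View pics/w13_200_150_x5.png

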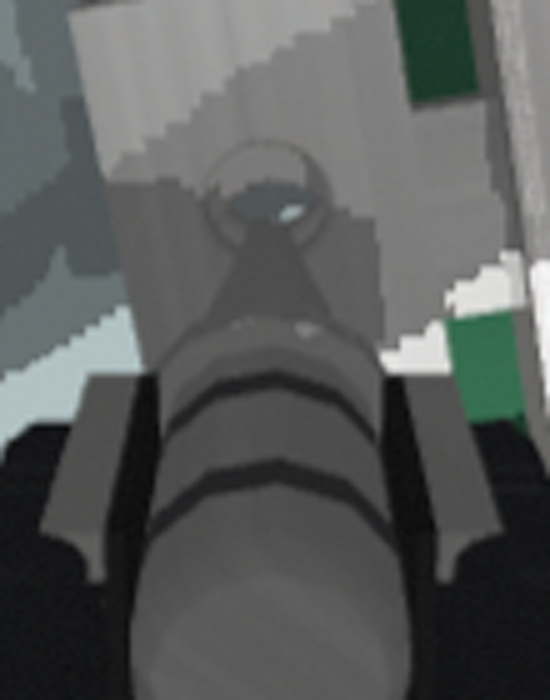

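View pics/s13b.png

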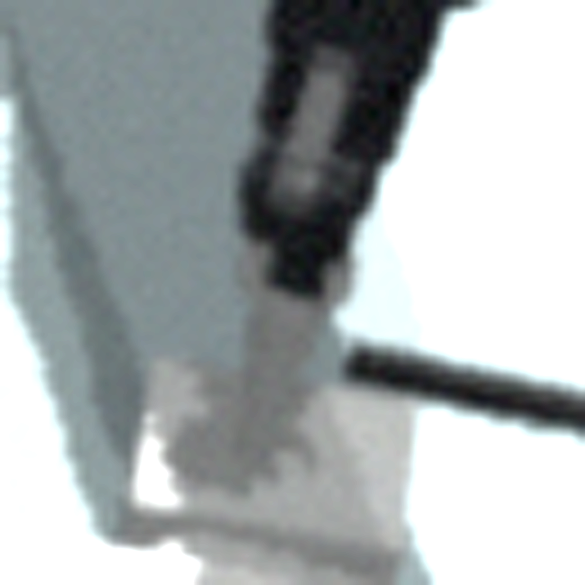

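```bash
python3 -c "
from h import *
def c(u,v,k,u0,v0): return (u+.5)/k-.5+u0,(v+.5)/k-.5+v0
for z in (100,102.5,105): print('tip',px('w13',*c(270,226,5,200,150),z))
print('hole',px('w13',*c(267,197,5,200,150),106), 'top edge',px('w13',*c(267,139,5,200,150),106))
print('head top',px('w13',*c(270,690,5,200,150),235))
"
```

```text
tip [482.56955917 137.11577264 100.        ]
tip [482.68467773 137.78436338 102.5       ]
tip [482.7997963  138.45295413 105.        ]
hole [482.89051297 143.54072599 106.        ] top edge [483.92276756 152.94320572 106.        ]
head top [484.70207162 135.8526687  235.        ]
```

>>> jog_arm(
  steps=[
    [[255, 0, 1.5, 0, 0], [255, 2, 0, 0, 0], [255, 2, 0, 0, 0], [255, 2, 0, 0, 0], [255, 2, 0, 0, 0]],
  ],
)

```text
clock: 9.07
eef_pos: [486.8, 138.7, 188.9]
orientation: [[-0.013, 0.109, 0.994], [0.015, 0.994, -0.108], [-1.0, 0.014, -0.015]]
ft_force: [-1.0, 4.4, -0.2]
width: 0.262
```

```bash
python3 -c "
from h import *
plan((484,138,185),-6.5,1,35)
snap('wrist','w14');big('w14',200,150,310,290,5)
"
```

```text
t9.07 tcp [486.8 138.7 188.9] jaw -6.23 F [-1.   4.4 -0.2] w 0.262 left [-2.8 -0.7 -3.9] da -0.3
[g, 4.0, -1.0, -2.6, 0.0048]
```

View pics/w14_200_150_x5.png

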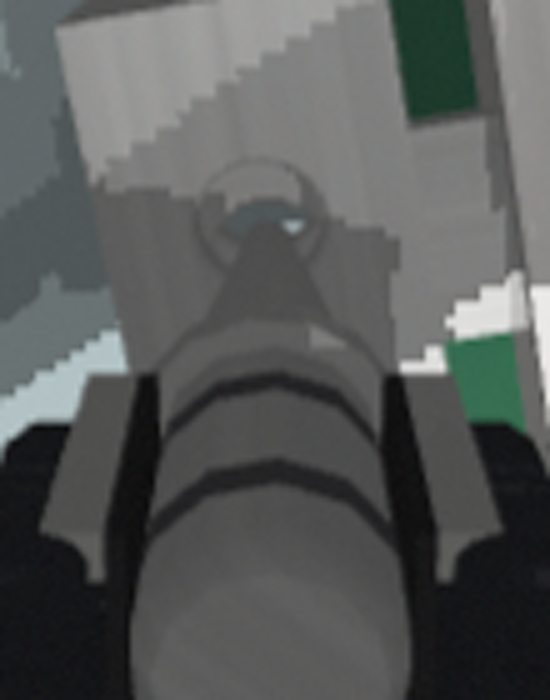

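>>> jog_arm(
  steps=[
    [[255, 0, 1.5, -0.8, 0], [255, 1, 0.5, 0, 0], [255, 1.5, 0, 0, 0], [255, 1.5, 0, 0, 0], [255, 1.5, 0, 0, 0]],
  ],
)

```text
clock: 9.53
eef_pos: [486.1, 139.7, 182.3]
orientation: [[-0.013, 0.11, 0.994], [0.014, 0.994, -0.109], [-1.0, 0.012, -0.015]]
ft_force: [-0.5, 3.0, -0.2]
width: 0.265
```

```bash
python3 -c "
from h import *
plan((484,138,180),-6.5,1,35)
snap('wrist','w15');big('w15',200,150,310,290,5)
"
```

```text
t9.53 tcp [486.1 139.7 182.3] jaw -6.28 F [-0.5  3.  -0.2] w 0.265 left [-2.1 -1.7 -2.3] da -0.2
[g, 2.3, -2.0, -1.9, 0.0039]
```

View pics/w15_200_150_x5.png

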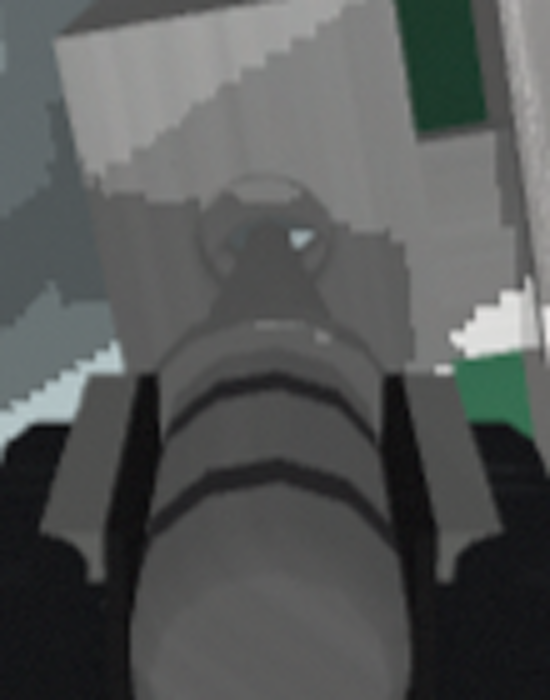

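>>> jog_arm(
  steps=[
    [[255, 2.5, 0.3, -0.3, 0], [255, 2.5, 0.3, 0, 0], [255, 2.5, 0.3, 0, 0], [255, 2.5, 0.3, 0, 0], [255, 2.5, 0.3, 0, 0]],
  ],
)

```text
clock: 10.0
eef_pos: [486.7, 141.6, 170.2]
orientation: [[-0.011, 0.11, 0.994], [0.013, 0.994, -0.11], [-1.0, 0.012, -0.013]]
ft_force: [-2.3, 1.0, 10.8]
width: 0.265
```

```bash
python3 -c "
from h import *
plan((484,138,180),-6.5,1,35)
snap('wrist','w16');big('w16',200,150,310,290,5)
"
```

```text
t10.00 tcp [486.7 141.6 170.2] jaw -6.29 F [-2.3  1.  10.8] w 0.265 left [-2.7 -3.6  9.8] da -0.2
[g, -9.8, -3.8, -2.4, 0.0037]
```

View pics/w16_200_150_x5.png

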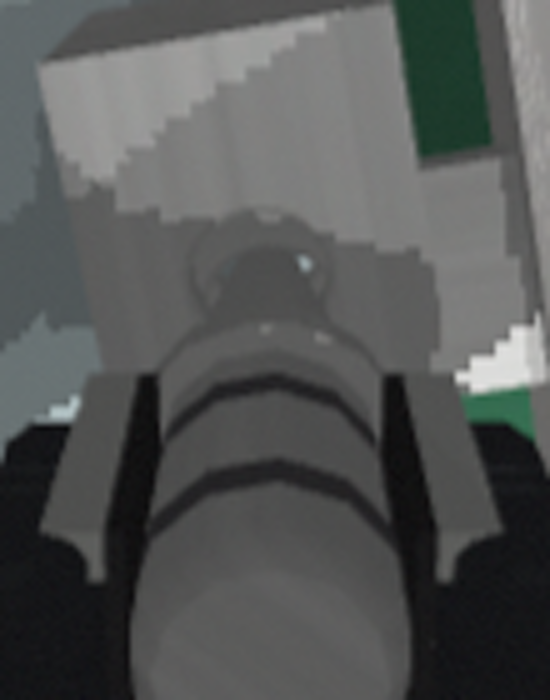

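>>> jog_arm(
  steps=[
    [[255, 2, 0.3, -1, 0], [255, 2.5, 0.3, -0.5, 0], [255, 2.5, 0.3, -0.3, 0], [255, 2.5, 0.3, 0, 0], [255, 2.5, 0.3, 0, 0]],
  ],
)

```text
clock: 10.47
eef_pos: [486.6, 142.7, 160.8]
orientation: [[-0.007, 0.111, 0.994], [0.01, 0.994, -0.11], [-1.0, 0.009, -0.008]]
ft_force: [-3.0, 1.4, 8.5]
width: 0.268
```

```bash
python3 -c "
from h import *
plan((484,138,180),-6.5,1,35)
snap('wrist','w17');big('w17',200,150,310,290,5)
"
```

```text
t10.47 tcp [486.6 142.7 160.8] jaw -6.34 F [-3.   1.4  8.5] w 0.268 left [-2.6 -4.7 19.2] da -0.2
[g, -19.2, -4.8, -2.2, 0.0028]
```

View pics/w17_200_150_x5.png

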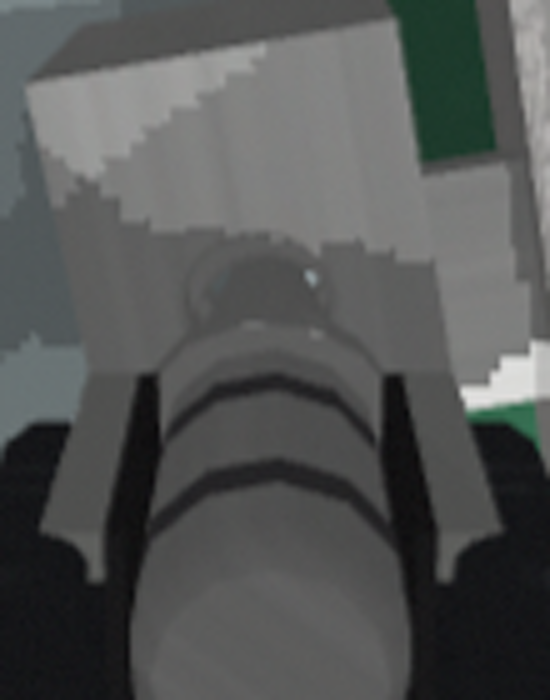

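>>> jog_arm(
  steps=[
    [[255, 2.5, 0.3, -1, 0], [255, 3, 0.3, -0.7, 0], [255, 3, 0.3, -0.5, 0], [255, 3, 0.3, -0.3, 0], [255, 3, 0.3, 0, 0]],
  ],
)

```text
clock: 10.93
eef_pos: [485.6, 143.7, 147.4]
orientation: [[-0.004, 0.111, 0.994], [0.007, 0.994, -0.111], [-1.0, 0.006, -0.005]]
ft_force: [-2.4, 1.4, 2.9]
width: 0.258
```

```bash
python3 -c "
from h import *
plan((484,138,180),-6.5,1,35)
snap('wrist','w18');big('w18',200,150,310,290,5)
"
```

```text
t10.93 tcp [485.6 143.7 147.4] jaw -6.38 F [-2.4  1.4  2.9] w 0.258 left [-1.6 -5.7 32.6] da -0.1
[g, -32.6, -5.7, -1.1, 0.0020]
```

View pics/w18_200_150_x5.png

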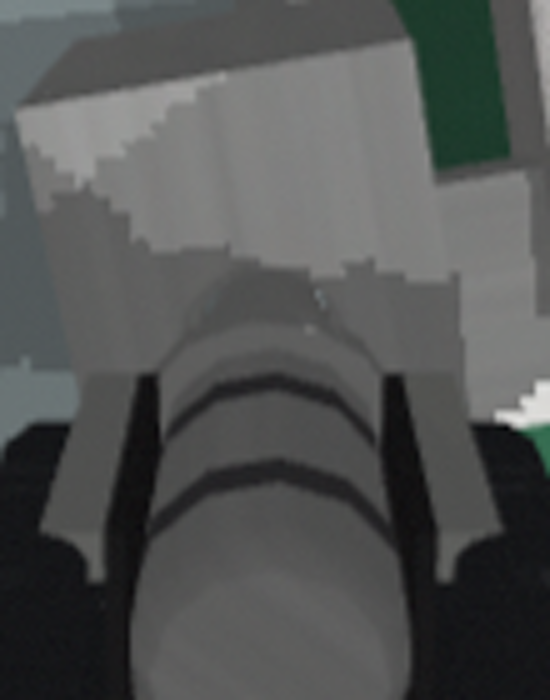

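>>> jog_arm(
  steps=[
    [[255, 4, 0.3, -0.8, 0], [255, 4, 0.2, -0.5, 0], [255, 4, 0, -0.3, 0], [255, 4, 0, 0, 0], [255, 3, 0, 0, 0]],
  ],
)

```text
clock: 11.4
eef_pos: [484.8, 143.6, 126.1]
orientation: [[-0.002, 0.112, 0.994], [0.006, 0.994, -0.112], [-1.0, 0.006, -0.003]]
ft_force: [0.4, 1.8, 1.0]
width: 0.265
```

```bash
python3 -c "
from h import *
plan((484,138,120),-6.5,1,35)
"
```

```text
t11.40 tcp [484.8 143.6 126.1] jaw -6.44 F [0.4 1.8 1. ] w 0.265 left [-0.8 -5.6 -6.1] da -0.1
[g, 6.0, -5.7, -0.2, 0.0011]
```

>>> jog_arm(
  steps=[
    [[255, 2, 0, 0, 0], [255, 2, 0, 0, 0], [255, 2, 0, 0, 0], [255, 2, 0, 0, 0], [255, 2, 0, 0, 0]],
  ],
)

```text
clock: 11.82
eef_pos: [484.9, 143.6, 120.3]
orientation: [[-0.003, 0.113, 0.994], [0.002, 0.994, -0.113], [-1.0, 0.002, -0.003]]
ft_force: [-12.9, -4.4, 31.2]
width: 0.263
```

```bash
python3 -c "
from h import *
plan((484,138,120),-6.5,1,35)
sc('s19');snap('wrist','w19')
"
```

```text
t11.82 tcp [484.9 143.6 120.3] jaw -6.47 F [-12.9  -4.4  31.2] w 0.263 left [-0.9 -5.6 -0.3] da -0.0
[g, 0.3, -5.7, -0.3, 0.0006]
```

View pics/s19b.png

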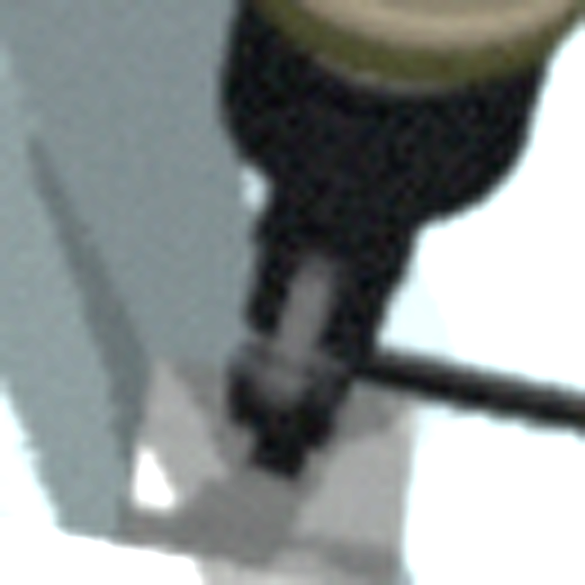

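View pics/w19.png

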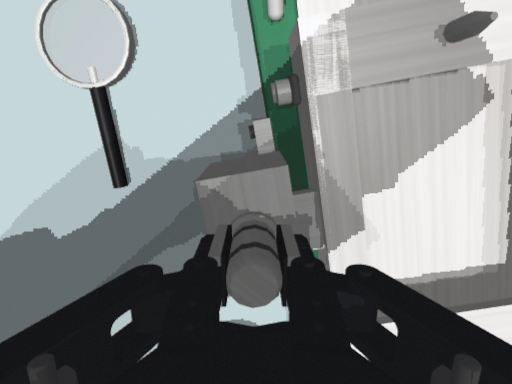

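>>> jog_arm(
  steps=[
    [[255, 0, 0, 0, 0], [0, 0, 0, 0, 0], [0, 0, 0, 0, 0], [0, 0, 0, 0, 0], [0, 0, 0, 0, 0]],
  ],
)

```text
clock: 12.33
eef_pos: [484.2, 142.5, 120.1]
orientation: [[-0.004, 0.113, 0.994], [-0.0, 0.994, -0.113], [-1.0, -0.001, -0.004]]
ft_force: [-0.2, 0.3, -0.6]
width: 0.82
```

>>> jog_arm(
  steps=[
    [[0, -5, 0, 0, 0], [0, -15, 0, 0, 0], [0, -25, 0, 0, 0], [0, -25, 0, 0, 0], [0, -15, 0, 0, 0]],
  ],
)

```text
clock: 12.75
eef_pos: [481.8, 141.3, 204.7]
orientation: [[-0.014, 0.113, 0.994], [-0.001, 0.994, -0.113], [-1.0, -0.003, -0.014]]
ft_force: [-0.1, -0.2, -0.2]
width: 1.001
```

```bash
python3 -c "
from h import *
plan((484,100,240),-6.5,1,35)
sc('s20');snap('wrist','w20');snap('top','t20')
P=cloud('w20');m=(P[...,2]>135)&(P[...,2]<175);m[240:]=0;m[:,:180]=0;m[:,320:]=0
q=P[m];print(len(q),np.percentile(q[:,2],[50,90]),q.mean(0))
"
```

```text
t12.75 tcp [481.8 141.3 204.7] jaw -6.46 F [-0.1 -0.2 -0.2] w 1.001 left [  2.2 -41.3  35.3] da -0.0
[g, -22.7, -26.3, 4.1, 0.0007]
1095 [157.26175531 158.48110669] [482.99543347 144.23159806 154.8140346 ]
```

View pics/w20.png

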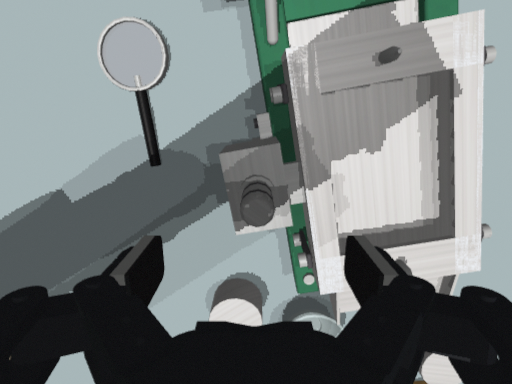

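View pics/s20b.png

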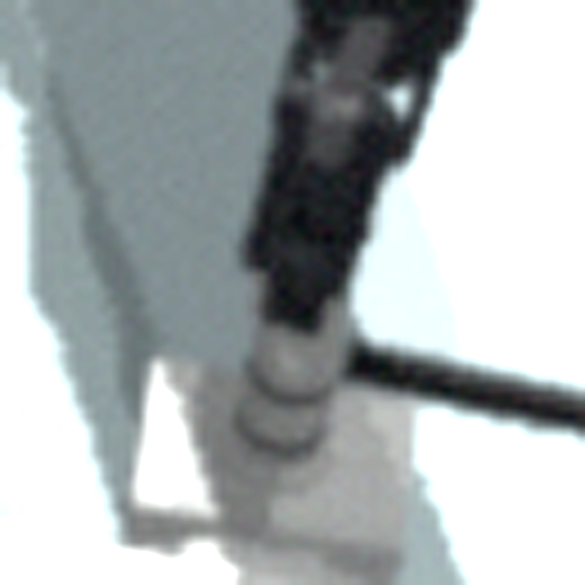

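```bash
python3 -c "
from h import *
print(telemetry.state()['joint_positions'].round(1))
plan((619,-262,230),-94.6,13,33)
"
```

```text
[ 26.3  10.6 -52.  101.4   8.4  73.  -34.4]
t12.90 tcp [482.1 141.  203.4] jaw -6.50 F [ 0.1 -0.1 -0.4] w 1.002 left [ 136.9 -403.    26.6] da -88.1
[g, -2.2, -29.8, 14.0, 0.1187]
[g, -2.2, -27.9, 17.5, 0.1187]
[g, -2.2, -25.7, 20.6, 0.1187]
[g, -2.3, -23.0, 23.5, 0.1187]
[g, -2.3, -20.1, 26.1, 0.1187]
[g, -2.4, -16.8, 28.3, 0.1187]
[g, -2.4, -13.4, 30.1, 0.1187]
[g, -2.4, -9.7, 31.4, 0.1187]
[g, -2.5, -5.9, 32.4, 0.1187]
[g, -2.5, -2.0, 32.8, 0.1187]
[g, -2.5, 1.9, 32.9, 0.1187]
[g, -2.5, 5.7, 32.4, 0.1187]
[g, -2.3, 8.8, 29.1, 0.1135]
```

>>> jog_arm(
  steps=[
    [[0, -5, -29.8, 14, 0.119], [0, -5, -28, 17.5, 0.119], [0, -4, -25.7, 20.6, 0.119], [0, -3, -23, 23.5, 0.119], [0, -3, -20, 26, 0.119]],
  ],
)

```text
clock: 13.32
eef_pos: [532.2, -12.8, 219.2]
orientation: [[-0.019, 0.655, 0.755], [-0.0, 0.756, -0.655], [-1.0, -0.013, -0.014]]
ft_force: [-0.3, 0.1, 0.8]
width: 1.003
```

```bash
python3 -c "
from h import *
print(telemetry.state()['joint_positions'].round(1))
plan((619,-262,230),-94.6,8,33)
"
```

```text
[ 33.3  12.7 -41.8  96.    8.6  75.7 -51. ]
t13.32 tcp [532.2 -12.8 219.2] jaw -40.93 F [-0.3  0.1  0.8] w 1.003 left [  86.8 -249.2   10.8] da -53.7
[g, -1.5, -16.4, 28.6, 0.1187]
[g, -1.6, -12.9, 30.3, 0.1187]
[g, -1.7, -9.3, 31.6, 0.1187]
[g, -1.7, -5.5, 32.5, 0.1187]
[g, -1.8, -1.6, 32.9, 0.1187]
[g, -1.8, 2.3, 32.9, 0.1187]
[g, -1.9, 6.2, 32.4, 0.1187]
[g, -1.9, 10.0, 31.4, 0.1060]
```

>>> jog_arm(
  steps=[
    [[0, -3, -16.4, 28.6, 0.119], [0, -3, -13, 30.3, 0.119], [0, -3, -9.3, 31.6, 0.119], [0, -3, -5.5, 32.5, 0.119], [0, -3, -1.6, 33, 0.119]],
  ],
)

```text
clock: 13.73
eef_pos: [583.2, -177.9, 227.1]
orientation: [[-0.028, 0.973, 0.229], [-0.0, 0.229, -0.973], [-1.0, -0.027, -0.006]]
ft_force: [0.5, 0.2, 0.2]
width: 1.002
```

```bash
python3 -c "
from h import *
print(telemetry.state()['joint_positions'].round(1))
plan((619,-262,230),-94.6,5,33)
"
```

```text
[ 36.5  21.3 -31.1  83.7  11.2  79.6 -72. ]
t13.73 tcp [ 583.2 -177.9  227.1] jaw -76.74 F [0.5 0.2 0.2] w 1.002 left [ 35.8 -84.1   2.9] da -17.9
[g, -1.4, 5.6, 32.5, 0.1187]
[g, -1.5, 9.4, 31.6, 0.1187]
[g, -1.2, 10.1, 23.3, 0.0743]
[g, 0.0, 0.0, 0.0, -0.0000]
[g, 0.0, 0.0, 0.0, -0.0000]
```

>>> jog_arm(
  steps=[
    [[0, -2, 5.6, 32.5, 0.119], [0, -2, 9.4, 25, 0.119], [0, -2, 8, 14, 0.07], [0, -1, 1, 5, 0], [0, -1, 0, 0, 0]],
  ],
)

```text
clock: 14.15
eef_pos: [614.5, -264.4, 225.1]
orientation: [[-0.04, 0.993, -0.107], [-0.001, -0.107, -0.994], [-0.999, -0.04, 0.005]]
ft_force: [0.5, 0.2, 0.7]
width: 0.999
```

```bash
python3 -c "
from h import *
plan((619,-262,160),-94.6,5,25)
snap('wrist','w21')
"
```

```text
t14.15 tcp [ 614.5 -264.4  225.1] jaw -96.14 F [0.5 0.2 0.7] w 0.999 left [  4.5   2.4 -65.1] da 1.5
[g, 24.8, 2.6, -1.2, -0.0269]
[g, 24.8, 2.6, -1.2, -0.0000]
[g, 15.2, 1.6, -0.7, -0.0000]
[g, 0.0, 0.0, 0.0, -0.0000]
[g, 0.0, 0.0, 0.0, -0.0000]
```

View pics/w21.png

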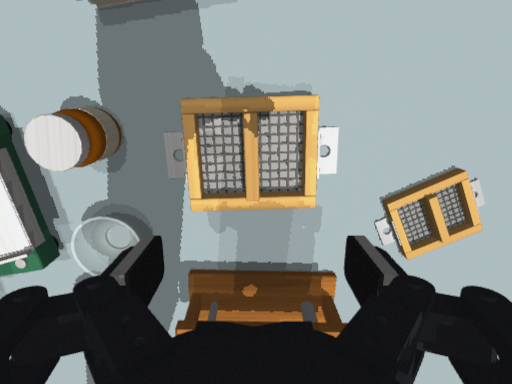

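```bash
python3 -c "
from h import *
a=px('w21',179,155,5);b=px('w21',324.7,150.8,5);print(a,b,(a+b)/2,np.linalg.norm(a-b))
d=(a-b)[:2];print('y dir',np.degrees(np.arctan2(d[1],d[0])))
P=cloud('w21');m=(P[...,2]>33)&(P[...,2]<47);m[230:]=0;m[:,:225]=0;m[:,280:]=0;m[:115]=0;m[192:]=0
q=P[m];print(len(q),q.mean(0)); 
l=cv2.fitLine(q[:,:2].astype('f4'),cv2.DIST_HUBER,0,.01,.01).ravel();print('bar dir',np.degrees(np.arctan2(l[1],l[0])))
"
```

```text
[ 625.5601258  -175.58463585    5.        ] [ 611.63211963 -350.13953583    5.        ] [ 618.59612271 -262.86208584    5.        ] 175.1096869478593
y dir 85.43794624478227
1125 [ 624.89464953 -262.43920465   39.65296829]
bar dir -4.545301
```

>>> jog_arm(
  steps=[
    [[0, 15, 4, -1, -0.027], [0, 28, 1, -0.5, 0], [0, 32, 0, 0, 0], [0, 32, 0, 0, 0], [0, 20, 0, 0, 0]],
  ],
)

```text
clock: 14.62
eef_pos: [617.2, -254.4, 97.1]
orientation: [[-0.031, 0.998, -0.055], [-0.001, -0.055, -0.998], [-1.0, -0.031, 0.003]]
ft_force: [0.2, -0.1, -0.5]
width: 1.002
```

```bash
python3 -c "
from h import *
plan((618.5,-263,50),-94.56,5,25)
"
```

```text
t14.62 tcp [ 617.2 -254.4   97.1] jaw -93.17 F [ 0.2 -0.1 -0.5] w 1.002 left [  1.3  -8.6 -47.1] da -1.4
[g, 24.6, 1.7, 4.4, 0.0243]
[g, 22.5, 1.6, 4.0, -0.0000]
[g, 0.0, 0.0, 0.0, -0.0000]
[g, 0.0, 0.0, 0.0, -0.0000]
[g, 0.0, 0.0, 0.0, -0.0000]
```

>>> jog_arm(
  steps=[
    [[0, 8, 1.5, 8, 0.02], [0, 12, 0, 1, 0], [0, 8, 0, 0, 0], [0, 2, 0, 0, 0], [0, 0, 0, 0, 0]],
  ],
)

```text
clock: 15.03
eef_pos: [614.5, -258.3, 60.1]
orientation: [[-0.037, 0.997, -0.065], [0.003, -0.065, -0.998], [-0.999, -0.037, -0.001]]
ft_force: [0.6, 0.3, -0.2]
width: 0.998
```

```bash
python3 -c "
from h import *
plan((618.5,-263,9),-94.56,2,25)
snap('wrist','w22')
"
```

```text
t15.03 tcp [ 614.5 -258.3   60.1] jaw -93.71 F [ 0.6  0.3 -0.2] w 0.998 left [  4.   -4.7 -51.1] da -0.9
[g, 24.7, 3.0, 2.2, 0.0148]
[g, 24.7, 3.0, 2.1, -0.0000]
```

View pics/w22.png

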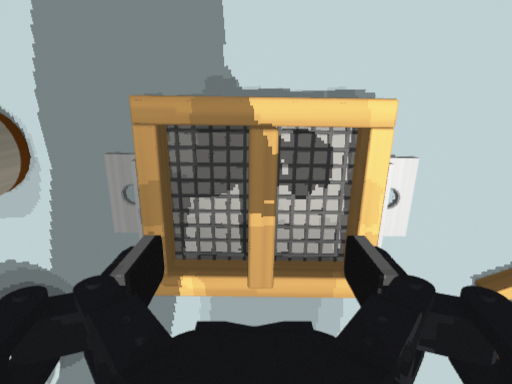

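>>> jog_arm(
  steps=[
    [[0, 3, 4, 4.5, 0.012], [0, 10, 1, 0.5, 0], [0, 12, 0.5, 0, 0], [0, 8, 0, 0, 0], [0, 4, 0, 0, 0]],
  ],
)

```text
clock: 15.5
eef_pos: [622.1, -265.4, 24.6]
orientation: [[-0.029, 0.997, -0.078], [0.0, -0.078, -0.997], [-1.0, -0.029, 0.002]]
ft_force: [-0.8, 0.3, 0.0]
width: 1.0
```

```bash
python3 -c "
from h import *
plan((618.5,-263,9),-94.56,2,25)
"
```

```text
t15.50 tcp [ 622.1 -265.4   24.6] jaw -94.48 F [-0.8  0.3  0. ] w 1.000 left [ -3.6   2.4 -15.6] da -0.1
[g, 15.7, -3.3, -2.1, 0.0014]
[g, 0.0, 0.0, 0.0, -0.0000]
```

>>> jog_arm(
  steps=[
    [[0, 4, -2, -1.7, 0], [0, 4, 0, 0, 0], [0, 4, 0, 0, 0], [0, 2, 0, 0, 0], [0, 0, 0, 0, 0]],
  ],
)

```text
clock: 15.92
eef_pos: [618.4, -262.6, 6.9]
orientation: [[-0.032, 0.996, -0.078], [0.002, -0.078, -0.997], [-0.999, -0.032, 0.001]]
ft_force: [-0.2, -0.0, -0.6]
width: 1.0
```

```bash
python3 -c "
from h import *
plan((618.5,-263,9),-94.56,2,25)
snap('wrist','w23')
"
```

```text
t15.92 tcp [ 618.4 -262.6    6.9] jaw -94.45 F [-0.2 -0.  -0.6] w 1.000 left [ 0.1 -0.4  2.1] da -0.1
[g, -2.1, 0.1, 0.4, 0.0019]
[g, 0.0, 0.0, 0.0, -0.0000]
```

View pics/w23.png

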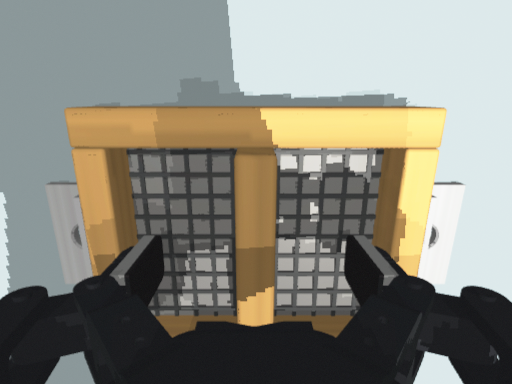

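>>> jog_arm(
  steps=[
    [[0, -4.5, 0, 0, 0], [255, -0.5, 0, 0, 0], [255, 0, 0, 0, 0], [255, 0, 0, 0, 0], [255, 0, 0, 0, 0]],
  ],
)

```text
clock: 16.38
eef_pos: [619.7, -262.9, 14.4]
orientation: [[-0.029, 0.997, -0.078], [0.001, -0.078, -0.997], [-1.0, -0.029, 0.002]]
ft_force: [-0.0, -0.3, -0.6]
width: 0.454
```

>>> jog_arm(
  steps=[
    [[255, 0, 0, 0, 0], [255, 0, 0, 0, 0], [255, 0, 0, 0, 0], [255, -3, 0, 0, 0], [255, -6, 0, 0, 0]],
  ],
)

```text
clock: 16.8
eef_pos: [618.4, -262.7, 21.9]
orientation: [[-0.033, 0.996, -0.078], [0.002, -0.078, -0.997], [-0.999, -0.033, 0.001]]
ft_force: [-0.9, 0.6, -4.9]
width: 0.176
```

```bash
python3 -c "
from h import *
plan((618.5,-263,230),-86.7,2,25)
snap('wrist','w24')
"
```

```text
t16.80 tcp [ 618.4 -262.7   21.9] jaw -94.47 F [-0.9  0.6 -4.9] w 0.176 left [ 1.000e-01 -3.000e-01  2.081e+02] da 7.8
[g, -25.0, -0.8, 0.1, -0.1187]
[g, -25.0, -0.8, 0.1, -0.0169]
```

View pics/w24.png

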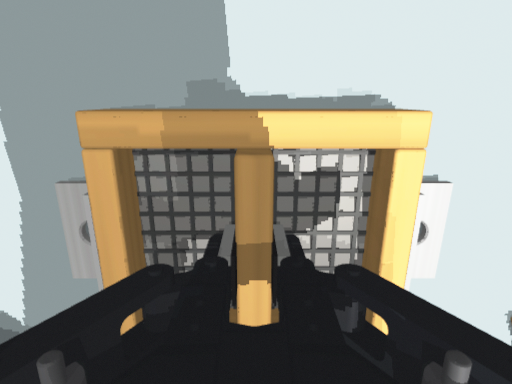

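```bash
python3 -c "
from h import *
big('t20',130,130,240,205,7); big('w20',360,20,440,80,8); snap('scene','s24'); big('s24',270,200,410,310,5)
"
```

```text
(no output)
```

View pics/t20_130_130_x7.png

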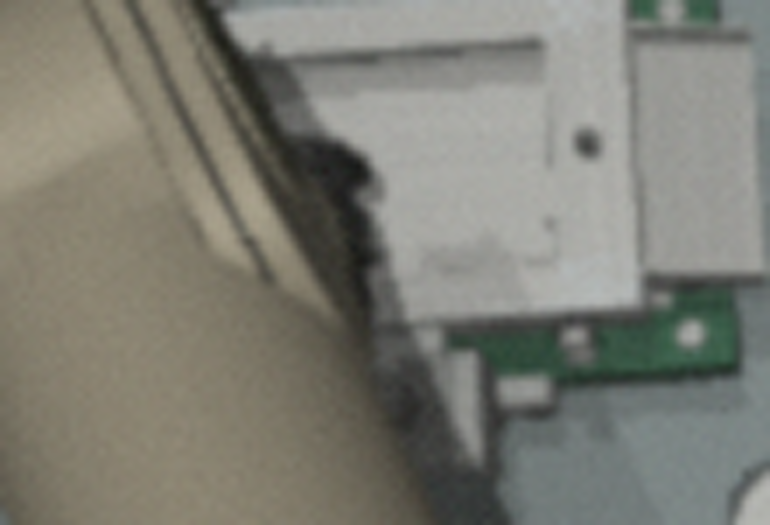

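View pics/s24_270_200_x5.png

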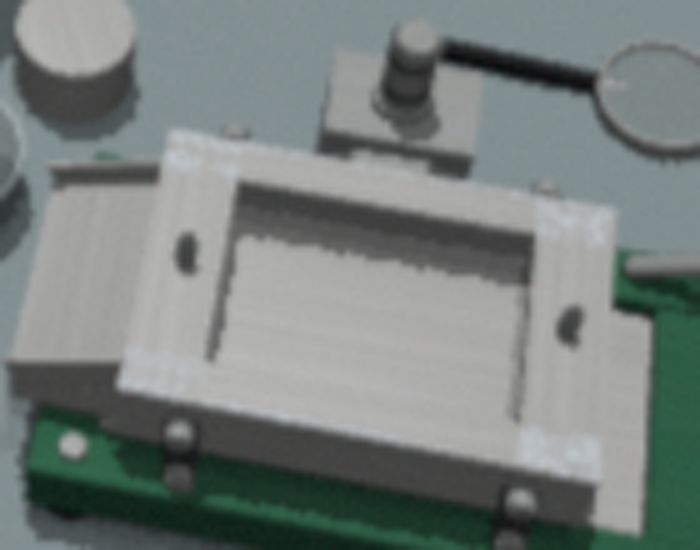

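```bash
python3 -c "
from h import *
snap('top','t24'); big('t24',130,130,240,205,7)
"
```

```text
(no output)
```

View pics/t24_130_130_x7.png

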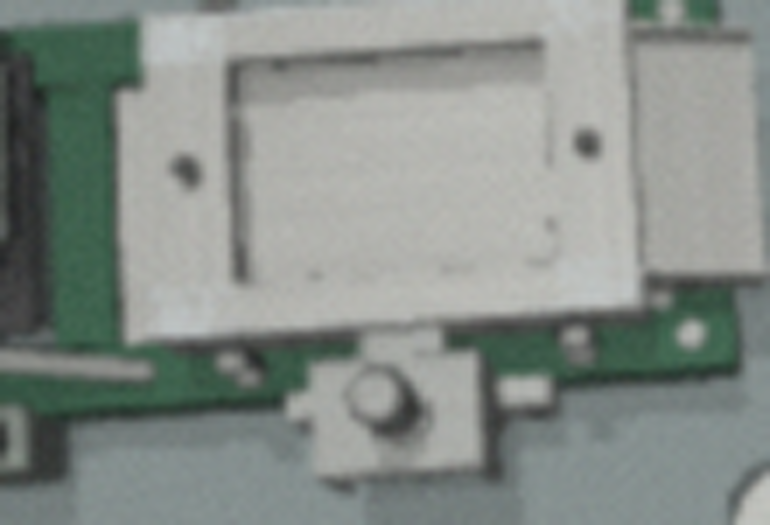

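```bash
python3 -c "
from h import *
def c(u,v,k,u0,v0): return (u+.5)/k-.5+u0,(v+.5)/k-.5+v0
def rep(n,a,b):
  m=(a+b)/2; d=(a-b)[:2]; print(n,a.round(1),b.round(1),'mid',m.round(1),'len %.1f ang %.2f'%(np.linalg.norm(d),np.degrees(np.arctan2(d[1],d[0]))))
rep('top',px('t24',*c(186,171,7,130,130),117),px('t24',*c(587,144,7,130,130),117))
rep('scene',px('s24',*c(570,326,5,270,200),117),px('s24',*c(186,253,5,270,200),117))
# blob depth
for f in('t24','s24'):
  P=cloud(f); p=load(f)[0]
  m=(P[...,2]>111)&(P[...,2]<134)&(P[...,0]>560)&(P[...,0]<640)&(P[...,1]>30)&(P[...,1]<260)
  n,l,s,cc=cv2.connectedComponentsWithStats(m.astype('uint8'))
  for i in range(1,n):
    if s[i,4]>3: print(f,s[i],cc[i],P[l==i].mean(0))
# rim/pan corner edges
P=cloud('s24'); m=(abs(P[...,2]-105)<4)&(P[...,0]>490)&(P[...,0]<700)&(P[...,1]>20)&(P[...,1]<270)
m[:, :280]=0
n,l,s,cc=cv2.connectedComponentsWithStats(m.astype('uint8')); i=1+np.argmax(s[1:,4]); q=P[l==i][:,:2].astype('f4'); print('rim',cv2.minAreaRect(q))
print('drift',px('t24',*c(376,393,7,130,130),158),px('s24',*c(417,43,5,270,200),158))
"
```

```text
top [588.2 231.5 117. ] [599.6  58.9 117. ] mid [593.9 145.2 117. ] len 173.0 ang 93.76
scene [593.8 232.9 117. ] [605.2  60.1 117. ] mid [599.5 146.5 117. ] len 173.2 ang 93.78
t24 [212 148   4   5  12] [213.25 149.75] [599.48556381  58.83849984 121.96281336]
t24 [154 152   4   4  12] [155.5 153.5] [588.44514684 232.03444391 122.30644262]
s24 [305 245   4   8  25] [306.6 248.6] [604.00535736  58.97303858 121.4389637 ]
s24 [381 260   6   7  25] [383.52 263.08] [592.35309281 231.59714039 121.46949498]
rim ((595.6655883789062, 143.87838745117188), (148.9300537109375, 216.53408813476562), 3.707674741744995)
drift [484.48798281 139.06142146 158.        ] [488.64458626 140.26874912 158.        ]
```

>>> jog_arm(
  steps=[
    [[255, -12, 0, 0, -0.02], [255, -22, 0, 0, -0.03], [255, -28, 0, 0, -0.03], [255, -30, 0, 0, -0.03], [255, -28, 0, 0, -0.03]],
  ],
)

```text
clock: 17.37
eef_pos: [618.4, -261.5, 141.4]
orientation: [[-0.044, 0.996, 0.072], [0.006, 0.073, -0.997], [-0.999, -0.044, -0.009]]
ft_force: [1.1, 0.4, -3.9]
width: 0.171
```

```bash
python3 -c "
from h import *
plan((596,146,180),-86.25,14,30)
"
```

```text
t17.37 tcp [ 618.4 -261.5  141.4] jaw -85.84 F [ 1.1  0.4 -3.9] w 0.171 left [-22.4 407.5  38.6] da -0.4
[g, -2.6, 0.4, -29.9, 0.0071]
[g, -2.6, 0.2, -29.9, -0.0000]
[g, -2.6, 0.2, -29.9, -0.0000]
[g, -2.6, 0.2, -29.9, -0.0000]
[g, -2.6, 0.2, -29.9, -0.0000]
[g, -2.6, 0.2, -29.9, -0.0000]
[g, -2.6, 0.2, -29.9, -0.0000]
[g, -2.6, 0.2, -29.9, -0.0000]
[g, -2.6, 0.2, -29.9, -0.0000]
[g, -2.6, 0.2, -29.9, -0.0000]
[g, -2.6, 0.2, -29.9, -0.0000]
[g, -2.6, 0.2, -29.9, -0.0000]
[g, -2.6, 0.2, -29.9, -0.0000]
[g, -1.7, 0.1, -19.8, -0.0000]
```

>>> jog_arm(
  steps=[
    [[255, -10, 0, -10, 0], [255, -10, 0, -20, 0], [255, -8, 0, -28, 0], [255, -4, 0, -32, 0], [255, -3, 0, -34, 0]],
  ],
)

```text
clock: 17.78
eef_pos: [611.7, -142.5, 185.8]
orientation: [[-0.035, 0.998, 0.06], [-0.001, 0.06, -0.998], [-0.999, -0.035, -0.001]]
ft_force: [0.6, 0.3, -3.3]
width: 0.175
```

```bash
python3 -c "
from h import *
plan((596,146,180),-86.25,3,34)
"
```

```text
t17.78 tcp [ 611.7 -142.5  185.8] jaw -86.55 F [ 0.6  0.3 -3.3] w 0.175 left [-15.7 288.5  -5.8] da 0.3
[g, 0.7, 0.2, -34.0, -0.0053]
[g, 0.7, 0.4, -34.0, -0.0000]
[g, 0.7, 0.4, -34.0, -0.0000]
```

>>> jog_arm(
  steps=[
    [[255, -1, 0, -34, 0], [255, -1, 0, -35, 0], [255, -1, 0, -35, 0], [255, -1, 0, -35, 0], [255, -1, 0, -35, 0]],
  ],
)

```text
clock: 18.2
eef_pos: [597.3, 42.3, 191.0]
orientation: [[-0.036, 0.998, 0.058], [-0.002, 0.058, -0.998], [-0.999, -0.036, 0.0]]
ft_force: [1.2, -0.5, -4.0]
width: 0.173
```

```bash
python3 -c "
from h import *
plan((596,146,180),-86.25,5,30)
"
```

```text
t18.20 tcp [597.3  42.3 191. ] jaw -86.65 F [ 1.2 -0.5 -4. ] w 0.173 left [ -1.3 103.7 -11. ] da 0.4
[g, 3.1, 1.5, -29.8, -0.0070]
[g, 3.1, 1.7, -29.8, -0.0000]
[g, 3.1, 1.7, -29.8, -0.0000]
[g, 1.5, 0.8, -14.2, -0.0000]
[g, 0.0, 0.0, 0.0, -0.0000]
```

>>> jog_arm(
  steps=[
    [[255, 1, 1.7, -28, -0.007], [255, 1, 1.7, -24, 0], [255, 1, 1.5, -17, 0], [255, 1, 1, -10, 0], [255, 0, 0, -5, 0]],
  ],
)

```text
clock: 18.62
eef_pos: [590.9, 144.6, 186.3]
orientation: [[-0.038, 0.996, 0.079], [0.001, 0.079, -0.997], [-0.999, -0.038, -0.004]]
ft_force: [-0.8, -0.6, -5.2]
width: 0.175
```

```bash
python3 -c "
from h import *
plan((596,146,170),-86.25,2,30)
snap('wrist','w25');snap('scene','s25');big('s25',250,120,440,320,3)
"
```

```text
t18.62 tcp [590.9 144.6 186.3] jaw -85.45 F [-0.8 -0.6 -5.2] w 0.175 left [  5.1   1.4 -16.3] da -0.8
[g, 16.1, 5.8, -0.9, 0.0140]
[g, 0.0, 0.0, 0.0, -0.0000]
```

View pics/w25.png

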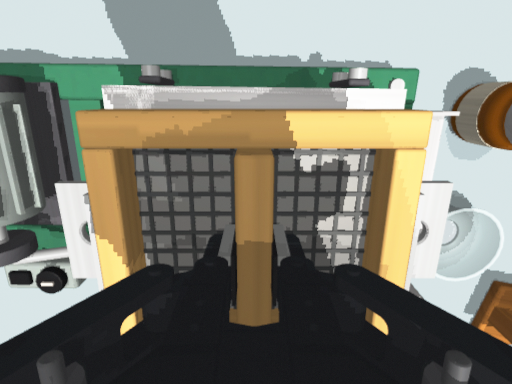

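View pics/s25_250_120_x3.png

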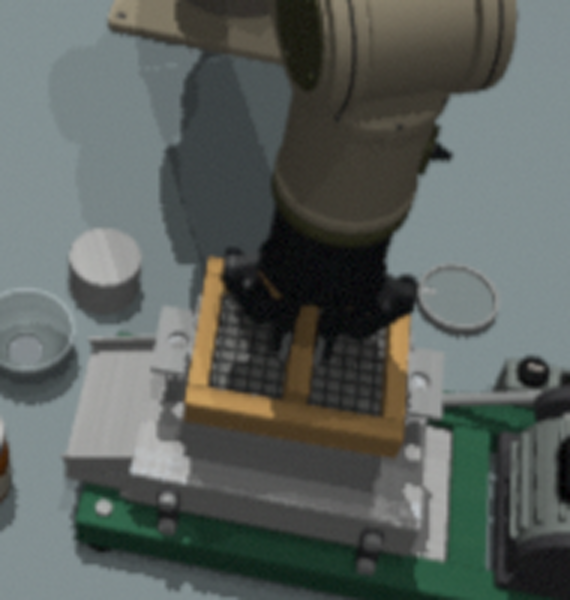

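```bash
python3 -c "
from h import *
def c(u,v,k,u0,v0): return (u+.5)/k-.5+u0,(v+.5)/k-.5+v0
def rep(n,a,b):
  m=(a+b)/2; d=(a-b)[:2]; print(n,a.round(1),b.round(1),'mid',m.round(1),'len %.1f ang %.2f'%(np.linalg.norm(d),np.degrees(np.arctan2(d[1],d[0]))))
for z in (173,177,181): rep('scene',px('s25',*c(420,382,3,250,120),z),px('s25',*c(178,339,3,250,120),z))
P=cloud('s25')
for u,v in ((420,372),(180,330),(425,400),(172,355)):
  a,b=c(u,v,3,250,120); print(P[int(b),int(a)])
big('s25',380,225,410,265,14); big('s25',295,215,325,255,14)
big('s24',370,245,400,285,14); big('s24',290,230,320,270,14)
"
```

```text
scene [582.  233.2 173. ] [595.   58.4 173. ] mid [588.5 145.8 173. ] len 175.3 ang 94.25
scene [584.8 232.7 177. ] [597.7  58.7 177. ] mid [591.3 145.7 177. ] len 174.5 ang 94.25
scene [587.6 232.2 181. ] [600.5  59.  181. ] mid [594.  145.6 181. ] len 173.7 ang 94.25
[575.10362806 230.07433738 177.1506179 ]
[588.07218799  56.49448533 176.7597491 ]
[599.64367151 237.13665469 177.78385291]
[611.68903015  57.51462337 175.59597495]
```

```bash
python3 -c "
import cv2,numpy as np
cv2.imwrite('pics/m1.png',np.hstack([cv2.imread('pics/'+f) [:,:]for f in('s24_370_245_x14.png','s24_290_230_x14.png')]))"
```

```text
(no output)
```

View pics/m1.png

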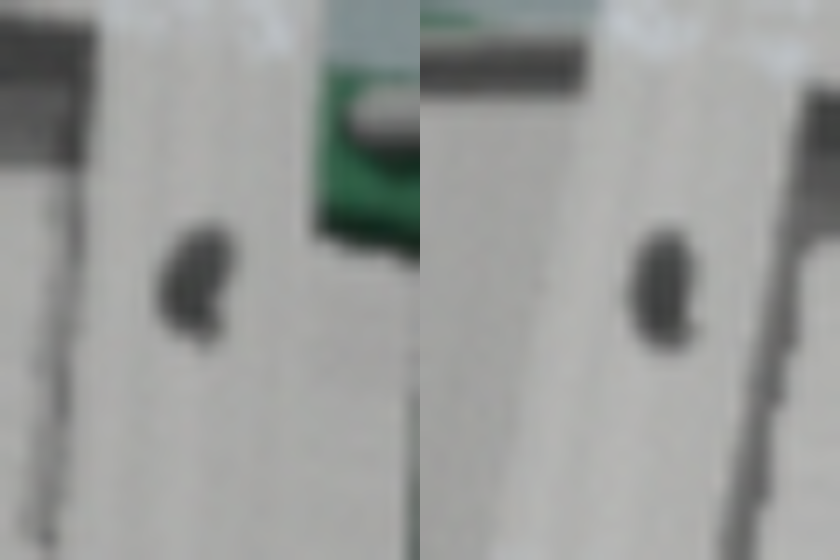

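>>> jog_arm(
  steps=[
    [[255, 4, 4, -0.5, 0.009], [255, 7, 1.5, -0.5, 0], [255, 7, 0.5, 0, 0], [255, 5, 0, 0, 0], [255, 3, 0, 0, 0]],
  ],
)

```text
clock: 19.13
eef_pos: [598.4, 137.7, 157.6]
orientation: [[-0.037, 0.998, 0.06], [-0.003, 0.06, -0.998], [-0.999, -0.037, 0.0]]
ft_force: [1.2, 0.1, -4.0]
width: 0.176
```

```bash
python3 -c "
from h import *
plan((596,146,155),-86.25,2,30)
snap('wrist','w26');snap('scene','s26');big('s26',270,180,410,310,5);snap('top','t26')
i=cv2.imread('pics/w26.png'); k=np.hstack([i[170:300,40:150],i[170:300,370:480]]);cv2.imwrite('pics/w26b.png',cv2.resize(k,None,fx=3.5,fy=3.5,interpolation=cv2.INTER_CUBIC))
"
```

```text
t19.13 tcp [598.4 137.7 157.6] jaw -86.58 F [ 1.2  0.1 -4. ] w 0.176 left [-2.4  8.3 -2.6] da 0.3
[g, 2.7, -1.8, -8.5, -0.0058]
[g, 0.0, 0.0, 0.0, -0.0000]
```

View pics/w26b.png

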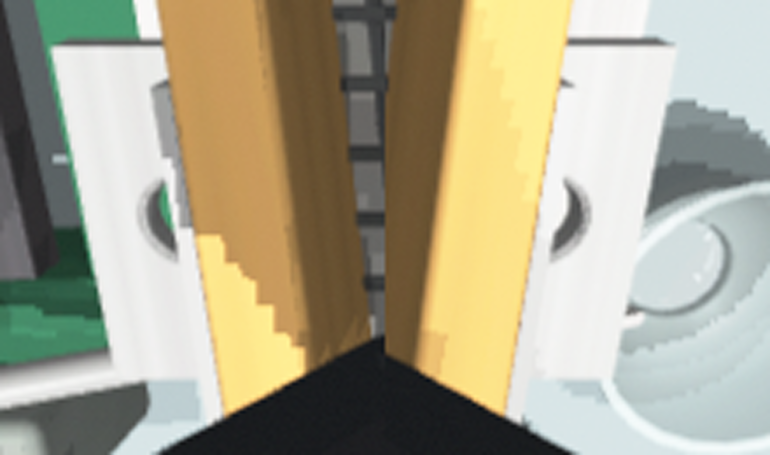

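View pics/s26_270_180_x5.png

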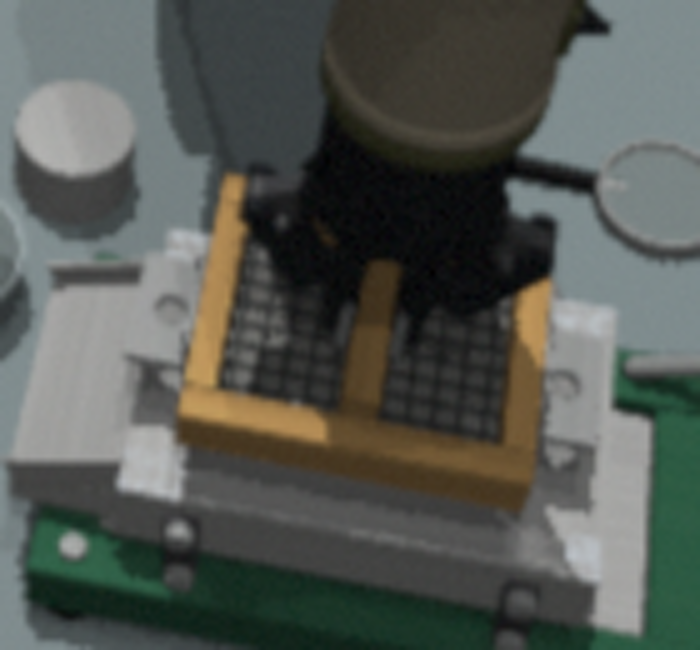

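```bash
cat >> h.py <<'E'
def rel(f,e1,e2,z):
    "ear hole px (+y end, -y end) vs pins, scene camera; needed shift to move screen"
    a=px(f,*e1,z);b=px(f,*e2,z);A=px('s24',383.6,264.8,117.5);B=px('s24',306.8,250.2,117.5)
    print('shift +y end',(A-a)[:2].round(1),'-y end',(B-b)[:2].round(1),'mid',((A+B-a-b)/2)[:2].round(1),'len',np.linalg.norm((a-b)[:2]))
    ang=lambda d:np.degrees(np.arctan2(d[1],d[0])); print('ang screen %.2f pins %.2f'%(ang(a-b),ang(A-B)))
E
python3 -c "
from h import *
s=telemetry.state();print(s['clock'],s['eef_pos'],s['qd'].round(1))
P=cloud('s26');print(P[240,299],P[255,388],P[262,385], P[246,302])
for z in (147,149): rel('s26',(382.6,256.6),(303.6,241),z)
big('s26',290,225,320,255,14);big('s26',365,240,395,270,14)
cv2.imwrite('pics/m2.png',np.hstack([cv2.imread('pics/'+f) [:,:]for f in('s26_290_225_x14.png','s26_365_240_x14.png')]))
"
```

```text
19.2833 [598.35228698 138.32801177 158.39997884] [-0.3 -0.5 -0.5 -0.8 -0.2  0.2  0. ]
[601.79326114  39.15010587 145.20915782] [586.01313918 235.37044738 147.49967115] [605.20403954 231.39348257 146.90110721] [615.48693262  49.3129328  145.39757616]
shift +y end [1.  8.2] -y end [ 2.9 10.3] mid [2.  9.2] len 175.06340926570286
ang screen 93.12 pins 93.78
shift +y end [-0.3  8.4] -y end [ 1.6 10.1] mid [0.6 9.3] len 174.67517186930857
ang screen 93.12 pins 93.78
```

View pics/m2.png

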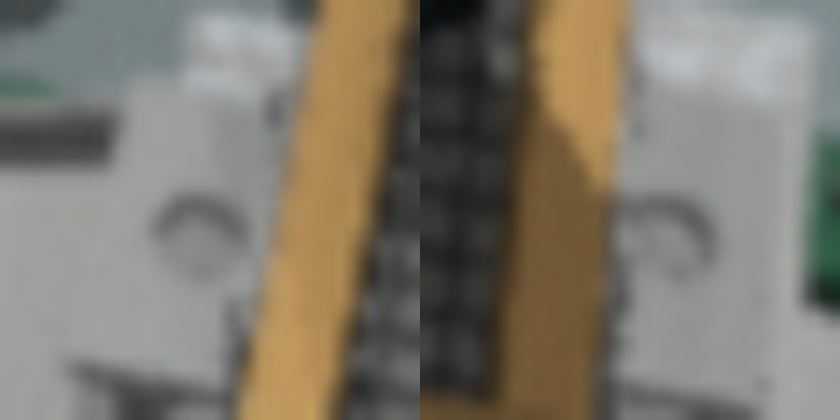

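```bash
python3 -c "
from h import *
print('tips z130',px('s24',384.9,261.1,130),px('s24',307,246.1,130))
print('base',px('s24',384.2,269.2,105),px('s24',307.3,254.8,105))
o=np.array([595.3,147]);
for z in(105,130):
  for s in (87,-87):
    y=np.array([-np.sin(np.radians(3.75)),np.cos(np.radians(3.75))]); print(z,s,proj('s24',np.array([*(o+s*y),z])))
d=load('s24')[1]; print(d[258:272,379:390].round(0).astype(int)); 
"
```

```text
tips z130 [591.94740171 232.89213537 130.        ] [602.68723481  58.94510076 130.        ]
base [597.07543693 237.00278955 105.        ] [609.38971988  63.12100529 105.        ]
105 87 [383.20265392 266.05629915]
105 -87 [306.87693716 251.48599671]
130 87 [385.45348046 260.32362442]
130 -87 [307.70369846 245.62244588]
[[1087 1089 1090 1093 1091 1090 1085 1091 1089 1087 1090]
 [1086 1087 1091 1088 1092 1090 1090 1091 1087 1088 1090]
 [1088 1088 1085 1088 1085 1056 1056 1086 1090 1084 1085]
 [1088 1089 1087 1085 1057 1059 1057 1085 1090 1085 1086]
 [1087 1081 1084 1066 1065 1059 1060 1088 1085 1087 1083]
 [1083 1081 1080 1065 1066 1063 1065 1061 1084 1079 1084]
 [1083 1080 1071 1066 1065 1065 1062 1081 1082 1079 1081]
 [1078 1078 1070 1069 1067 1063 1066 1080 1080 1076 1082]
 [1079 1076 1073 1073 1067 1072 1078 1078 1080 1076 1080]
 [1073 1074 1080 1073 1074 1074 1079 1075 1076 1074 1076]
 [1074 1074 1072 1075 1076 1076 1072 1075 1072 1075 1073]
 [1074 1075 1074 1071 1072 1070 1073 1073 1077 1076 1074]
 [1074 1073 1073 1073 1073 1070 1069 1068 1071 1076 1068]
 [1069 1070 1068 1069 1071 1070 1069 1069 1070 1073 1070]]
```

>>> jog_arm(
  steps=[
    [[255, 0, -1.5, -5, -0.006], [255, 0, -0.5, -2.5, -0.004], [255, 0, 0, -1, 0], [255, 0, 0, 0, 0], [255, 0, 0, 0, 0]],
  ],
)

```text
clock: 19.7
eef_pos: [595.9, 148.6, 160.0]
orientation: [[-0.034, 0.997, 0.072], [-0.001, 0.072, -0.997], [-0.999, -0.034, -0.001]]
ft_force: [-0.0, 0.3, -3.4]
width: 0.178
```

```bash
python3 -c "
from h import *
plan((596.4,146.3,150),-86.25,2,30)
"
```

```text
t19.70 tcp [595.9 148.6 160. ] jaw -85.84 F [-0.   0.3 -3.4] w 0.178 left [  0.5  -2.3 -10. ] da -0.4
[g, 9.9, 0.7, 2.3, 0.0071]
[g, 0.0, 0.0, 0.0, -0.0000]
```

>>> jog_arm(
  steps=[
    [[255, 2, 0.3, 1.7, 0.003], [255, 3, 0, 0.3, 0], [255, 3, 0, 0, 0], [255, 1, 0, 0, 0], [255, 0, 0, 0, 0]],
  ],
)

```text
clock: 20.12
eef_pos: [596.2, 146.2, 150.2]
orientation: [[-0.034, 0.997, 0.069], [-0.002, 0.069, -0.998], [-0.999, -0.034, -0.001]]
ft_force: [0.0, -0.0, -4.2]
width: 0.174
```

```bash
python3 -c "
from h import *
plan((596.4,146.3,146),-86.25,2,30)
snap('scene','s27');snap('wrist','w27')
big('s27',290,225,320,255,14);big('s27',365,240,395,270,14)
i=cv2.imread('pics/w27.png'); k=np.hstack([i[170:300,40:150],i[170:300,370:480]]);k=cv2.resize(k,None,fx=3,fy=3,interpolation=cv2.INTER_CUBIC)
j=np.hstack([cv2.imread('pics/'+f) [:,:]for f in('s27_290_225_x14.png','s27_365_240_x14.png')])[:, :]
cv2.imwrite('pics/m3.png',j);cv2.imwrite('pics/w27b.png',k)
P=cloud('s27');print(P[242,300],P[258,388])
"
```

```text
t20.12 tcp [596.2 146.2 150.2] jaw -86.04 F [ 0.  -0.  -4.2] w 0.174 left [ 0.2  0.1 -4.2] da -0.2
[g, 4.2, 0.3, -0.1, 0.0036]
[g, 0.0, 0.0, 0.0, -0.0000]
[580.28032483  38.91132343 105.07493681] [564.92414912 241.66557028 104.29870213]
```

View pics/m3.png

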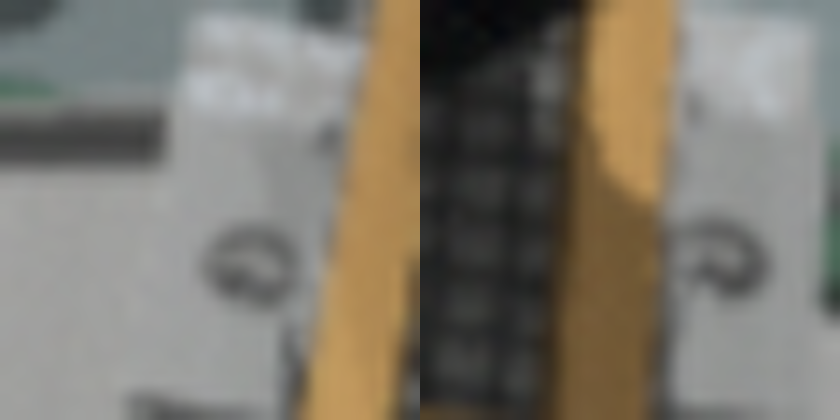

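View pics/w27b.png

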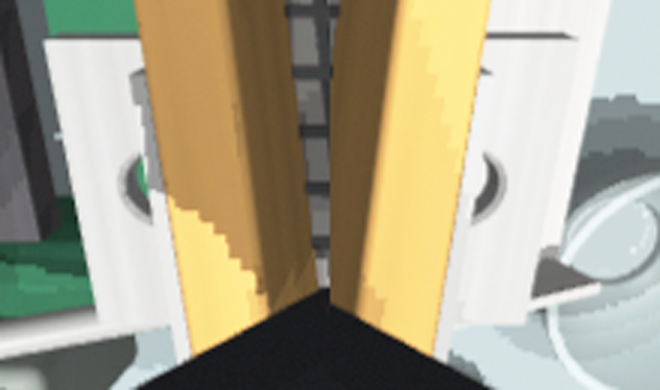

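```bash
python3 -c "
from h import *
def c(u,v,k,u0,v0): return (u+.5)/k-.5+u0,(v+.5)/k-.5+v0
A=px('s24',384.9,260.7,130);B=px('s24',307.2,245.7,130);print(A,B)
for z in (139,141):
  a=px('s27',*c(302,258,14,365,240),z);b=px('s27',*c(252,265,14,290,225),z); print(z,a,b,(A-a)[:2],(B-b)[:2],np.linalg.norm(a-b))
"
```

```text
[590.92284518 232.76222787 130.        ] [601.51625976  59.13884594 130.        ]
139 [589.09708152 233.36264708 139.        ] [601.30439591  59.16845873 139.        ] [ 1.82576366 -0.60041921] [ 0.21186384 -0.02961279] 174.62140126374925
141 [590.42505283 233.12347689 141.        ] [602.60553315  59.31220154 141.        ] [ 0.49779235 -0.36124903] [-1.08927339 -0.17335559] 174.23754917540197
```

>>> jog_arm(
  steps=[
    [[255, 2, 0, 0, 0.003], [255, 2.5, 0, 0, 0], [255, 2.5, 0, 0, 0], [255, 2.5, 0, 0, 0], [255, 2, 0, 0, 0]],
  ],
)

```text
clock: 20.63
eef_pos: [596.2, 146.3, 138.5]
orientation: [[-0.033, 0.997, 0.066], [-0.001, 0.065, -0.998], [-0.999, -0.033, -0.001]]
ft_force: [1.0, -0.5, -3.5]
width: 0.176
```

```bash
python3 -c "
from h import *
plan((596.4,146.3,120),-86.25,2,30)
snap('scene','s28')
big('s28',290,225,320,255,14);big('s28',365,240,395,270,14)
j=np.hstack([cv2.imread('pics/'+f) [:,:]for f in('s28_290_225_x14.png','s28_365_240_x14.png')])[:, :]
cv2.imwrite('pics/m4.png',j)
"
```

```text
t20.63 tcp [596.2 146.3 138.5] jaw -86.24 F [ 1.  -0.5 -3.5] w 0.176 left [  0.2  -0.  -18.5] da -0.0
[g, 18.5, 0.8, 0.0, 0.0001]
[g, 0.0, 0.0, 0.0, -0.0000]
```

View pics/m4.png

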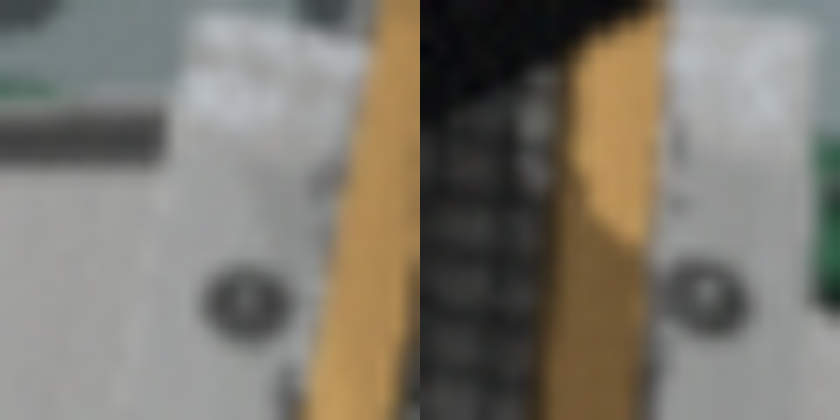

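Both pin tips show inside the ear holes (left ring at 248,302; right ring at 705,298 in the crop). Going on down.

>>> jog_arm(
  steps=[
    [[255, 2.5, 0, 0, 0], [255, 2.5, 0, 0, 0], [255, 2.5, 0, 0, 0], [255, 2, 0, 0, 0], [255, 2, 0, 0, 0]],
  ],
)

```text
clock: 21.1
eef_pos: [595.7, 146.3, 125.5]
orientation: [[-0.033, 0.997, 0.066], [-0.001, 0.066, -0.998], [-0.999, -0.033, -0.001]]
ft_force: [-0.7, -0.4, -4.2]
width: 0.174
```

```bash
python3 -c "
from h import *
plan((596.4,146.3,119),-86.25,2,30)
"
```

```text
t21.10 tcp [595.7 146.3 125.5] jaw -86.24 F [-0.7 -0.4 -4.2] w 0.174 left [ 0.7 -0.  -6.5] da -0.0
[g, 6.5, 0.9, 0.1, 0.0002]
[g, 0.0, 0.0, 0.0, -0.0000]
```

>>> jog_arm(
  steps=[
    [[255, 1.5, 0.3, 0, 0], [255, 1.5, 0, 0, 0], [255, 1.5, 0, 0, 0], [255, 1.5, 0, 0, 0], [255, 1, 0, 0, 0]],
  ],
)

```text
clock: 21.52
eef_pos: [595.8, 146.5, 119.8]
orientation: [[-0.033, 0.997, 0.066], [-0.002, 0.066, -0.998], [-0.999, -0.033, -0.0]]
ft_force: [-5.9, -1.7, 6.4]
width: 0.174
```

```bash
python3 -c "
from h import *
plan((596.4,146.3,118),-86.25,2,30)
"
```

```text
t21.52 tcp [595.8 146.5 119.8] jaw -86.24 F [-5.9 -1.7  6.4] w 0.174 left [ 0.6 -0.2 -1.8] da -0.0
[g, 1.7, 0.7, 0.2, 0.0002]
[g, 0.0, 0.0, 0.0, -0.0000]
```

>>> jog_arm(
  steps=[
    [[255, 1, 0.2, 0, 0], [255, 0, 0, 0, 0], [0, 0, 0, 0, 0], [0, 0, 0, 0, 0], [0, 0, 0, 0, 0]],
  ],
)

```text
clock: 21.93
eef_pos: [597.0, 147.0, 121.6]
orientation: [[-0.029, 0.997, 0.066], [-0.002, 0.066, -0.998], [-1.0, -0.029, -0.0]]
ft_force: [0.2, 1.0, 0.9]
width: 0.594
```

>>> jog_arm(
  steps=[
    [[0, 0, 0, 0, 0], [0, -4, 0, 0, 0], [0, -12, 0, 0, 0], [0, -20, 0, 0, 0], [0, -25, 0, 0, 0]],
  ],
)

```text
clock: 22.35
eef_pos: [596.8, 146.4, 181.5]
orientation: [[-0.036, 0.997, 0.066], [-0.003, 0.066, -0.998], [-0.999, -0.036, 0.0]]
ft_force: [0.4, -0.0, 0.6]
width: 0.999
```

```bash
python3 -c "
from h import *
plan((596.4,146.3,260),-86.25,2,30)
snap('scene','s30');big('s30',270,180,410,310,5)
snap('wrist','w30')
"
```

```text
t22.35 tcp [596.8 146.4 181.5] jaw -86.21 F [ 0.4 -0.   0.6] w 0.999 left [-0.4 -0.1 78.5] da -0.0
[g, -30.0, -1.2, 0.1, 0.0007]
[g, -30.0, -1.2, 0.1, -0.0000]
```

View pics/s30_270_180_x5.png

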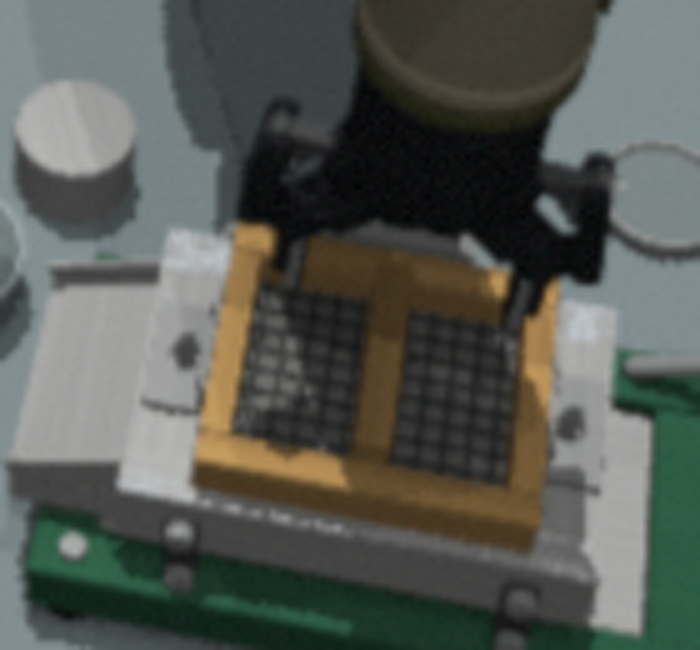

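View pics/w30.png

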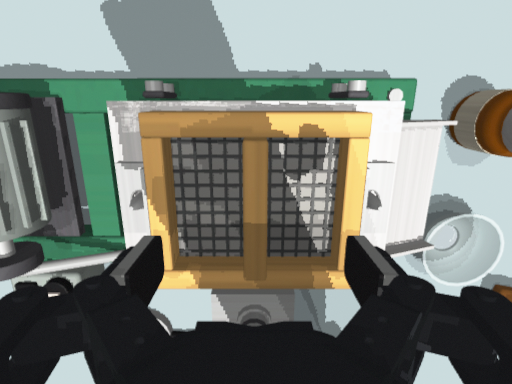

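>>> jog_arm(
  steps=[
    [[0, -20, 0, 0, 0], [0, -25, 0, 0, 0], [0, -20, 0, 0, 0], [0, -5, 0, 0, 0], [0, 0, 0, 0, 0]],
  ],
)

```text
clock: 22.87
eef_pos: [601.3, 147.9, 262.2]
orientation: [[-0.025, 0.997, 0.066], [0.0, 0.066, -0.998], [-1.0, -0.025, -0.002]]
ft_force: [-0.8, -0.8, -0.7]
width: 1.001
```

```bash
python3 -c "
from h import *
plan((596.4,146.3,260),-86.25,1,30)
snap('wrist','w31');snap('scene','s31');big('s31',250,150,420,310,4)
for f in('w31','s31'):
  P=cloud(f)
  m=(abs(P[...,2]-131)<5)&(abs(P[...,0]-596)<75)&(abs(P[...,1]-146)<85)
  q=P[m]; q=q[abs(q[:,2]-np.median(q[:,2]))<3]
  A=np.c_[q[:,:2]-q[:,:2].mean(0),np.ones(len(q))];s=np.linalg.lstsq(A,q[:,2],rcond=None)[0]
  print(f,len(q),'z %.1f tilt deg'%s[2],np.degrees(s[:2]).round(2),cv2.minAreaRect(q[:,:2].astype('f4')))
"
```

```text
t22.87 tcp [601.3 147.9 262.2] jaw -86.20 F [-0.8 -0.8 -0.7] w 1.001 left [-4.9 -1.6 -2.2] da -0.0
[g, 2.4, -4.9, 1.2, 0.0008]
w31 8806 z 130.7 tilt deg [ 0.04 -0.01] ((595.6104125976562, 143.24671936035156), (129.67218017578125, 164.84323120117188), 3.754974126815796)
s31 1293 z 130.8 tilt deg [ 0.01 -0.02] ((595.6019897460938, 149.65130615234375), (133.50271606445312, 162.3899688720703), 3.7648792266845703)
```

View pics/w31.png

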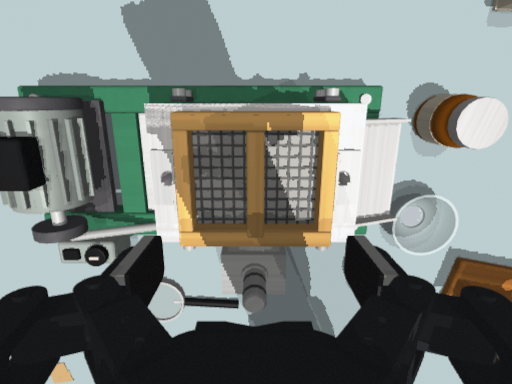

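View pics/s31_250_150_x4.png

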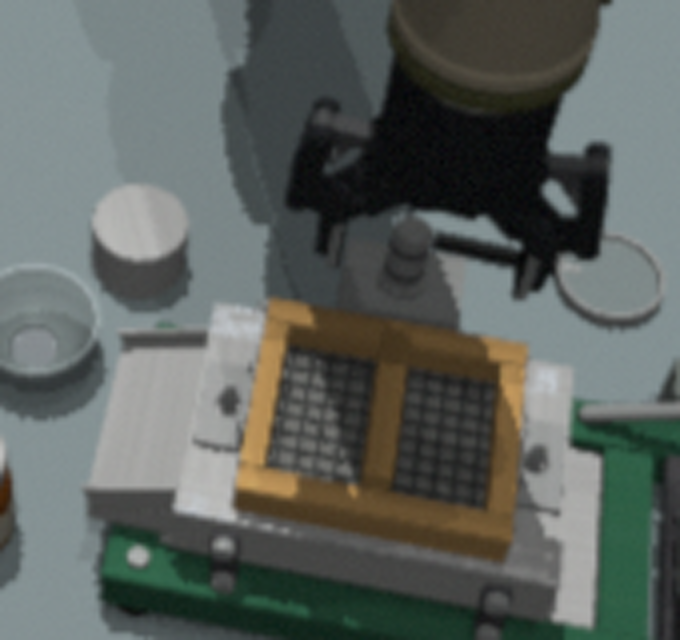

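```bash
python3 -c "
from h import *
P=cloud('w31');m=(P[...,2]>150)&(P[...,2]<170)&(abs(P[...,0]-484)<25)&(abs(P[...,1]-142)<25)
q=P[m];print(len(q),np.percentile(q[:,2],[10,50,90]),q.mean(0),telemetry.state()['qd'].round(2))
job.sign_off()
"
```

```text
456 [153.06011503 157.23552656 158.37872192] [486.34591998 141.61364286 156.43909054] [ 0.02  0.83  0.34  1.46  0.02 -0.2  -0.07]
the job is handed in; nothing more can be done
```

The shaker shoe is locked with the drift fully home, the screen is flat over both locating pins, and the job was handed in at about 23 s of the 64 s. No verdict is reported at sign-off.

**Drift:** It swung to about 13 degrees in the grip on the way over. I straightened it against the wall of the bracket hole, felt into the tongue hole, and pressed it down. The insertion took up to about 14 N, and the flange then landed with about 31 N on it. The head top measured about 158 mm, against 158 mm expected for home, both right after release and just before hand-in.

**Screen:** I gripped it by the middle bar, turned it about 8 degrees to match the cleaner, and lowered it until both pins showed through the ear holes.
- **Height and tilt:** the frame top is at 130.8 mm, against 131 mm expected. The tilt is below 0.1 degree.
- **Direction:** it is at 3.75 degrees, which matches the line of the pins.

**Checks that disagreed:**
- **Seat position:** the cameras disagreed on it by about 5 mm in x and 3 mm in y. I set the screen by comparing its ear holes with the pins in the same view, so how well it is centred rests on both pins being through the ears.
- **Drift position:** the cameras also disagreed by a few millimetres on the drift's sideways position. Being fully down the hole is the better evidence that it is in line.

No bystander looked moved in the last pictures, though I did not measure them one by one.

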